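# Make up the lining tray and lock it in its carrier

### The arm

A 6-joint arm with a two-finger parallel gripper is mounted at the origin on a cart in front of the work surface, level with it; the furniture and walls round the work are solid. World frame = base frame: x ahead of the robot, y to its left, z up, the work surface at z = 0. Lengths are in m, angles in rad, forces in N, time in s.
With the tool pointing down it reaches from about 0.3 to 0.875 m from the base axis. Payload 6.4 kg.
Tool frame: the origin (TCP) lies between the finger pads; the fingertips stand ctrl.tip_extent ahead of it and the grasp point (between the pads) is the TCP (ctrl.tip_extent is the distance from the TCP to the fingertips, in m); z points along the fingers, y is the line along which they close (so a half turn about z gives the same grasp; the last joint's range is limited). The gripper opens to 85 mm and grips with 20 to 120 N. Pads are 22 mm wide; open, the fingers measure 114 mm over their backs; the gripper's body (76 mm by 85 mm) begins 54 mm behind the grasp point. The pads swing forward as they close: fully open they stand 13 mm farther back than shut.
Start: joints at [-1.55, 0.181, 1.607, -0, 1.354, -0.206], TCP at [0.129, -0.56, 0.25] pointing down, gripper open.
Joint ranges: [-2.99, 2.99], [-0.89, 2.07], [0.3, 2.58], [-1.14, 4.28], [0, 2.63], [-3.12, 3.12]. Speed limits (rad/s): [2.57, 2.57, 3.01, 3.14, 3.14, 3.14].

### API

Orientations are given as a unit quaternion [w, x, y, z].
In Python, from bench import ctrl gives the robot as it stands.
- The arm moves only by the tool send_rows, never from a script. Its arguments are lists of equal length, an entry for each row: "dr": the turn, a rotation vector about the tool's x, y, z in units of 6 degrees (1.0 is 6 degrees), a list of three; "xyz": the shift along the tool's x, y, z in cm, a list of three; "jaw": the opening in per cent of the stroke, from 0 (shut) to 100 (fully open). In form: {"dr": [[wx, wy, wz], ...], "xyz": [[dx, dy, dz], ...], "jaw": [jaw, ...]}. A call has exactly 8 rows; each row is the pose to reach, as a shift and turn from the pose commanded when the call began, along the tool's axes at that moment; what a row does not reach only later rows make up. A row lasts 1/8 s, in which the tool goes at most 62.5 mm and 10.7 degrees, less where a joint would pass 70% of its speed; a pose out of reach is approached as far as the arm can. A call with a gripper value outside its range is refused whole. The fingers move at their own pace and stop on an object; the grip force is fixed at half the most. Time passes only in rows, so rows that repeat a pose let the fingers close, or fill a call up. It gives the time, the measured TCP pose, the force, the opening and the grip force at its end, in the units of the state.
- ctrl.get_obs(): the state, without advancing time (a new reading comes with each control period).
- ctrl.camera(name): name is "scene" or "top"; returns the picture (420x560x3 uint8, red, green, blue); there is no depth.
- ctrl.calibration(name): a dict with "camera_matrix" (3x3 intrinsics, pixels), "D" ([k1, k2, p1, p2, k3] as OpenCV has them; the pictures are not rectified), "world_from_camera" (4x4, takes a point from camera to world coordinates). Camera axes: x right, y up, looking along -z (the intrinsics and any distortion apply to the point x, -y, -z); pixel columns grow to the right and rows downward; lengths in m; the calibration is good to about 2 mm. A picture is of the moment at which its call begins. calibration takes no time and is no camera call.
- ctrl.hand_in(): hands the job in; it is judged then, once.
The state is a dict: "time_s": time; "q": joint angles; "dq": joint speeds; "joint_efforts": joint torques, N m; "eef_pos": TCP position; "eef_rot": TCP orientation; "wrist_force": force on the tool from outside, world axes, zero at the start; "torque": the same for the moment, N m; "opening": opening from 0.0 (shut) to 1.0 (fully open); "grasp_force": force on a finger pad.
Only numpy, scipy, OpenCV 4.12 (cv2) and the standard library are available. Lean on these libraries where they do the work, as an engineer would, in place of code of your own. Each camera call takes 0.05 s, during which the arm holds its last target. There are 200 camera calls.

### The job

One of the lining blocks in the grooved tray is too short: drop it in the open offcut box, and fill every empty groove of the tray with a full-length block from the spares lying on the bench. Lift each of the two keepers out of its notch in the carrier's front bar, shift it outwards to the last notch on its side, clear of the opening, and set it down there; slide the loaded tray fully home in the carrier, then move both keepers back into notches in front of the tray so that it cannot slide out. Leave the glue bottle and the tape roll as they are.

Things in the scene. Friction and masses are not known exactly. Their poses are not given: they have to be found in the camera images.
- carrier: fixed bottomless wooden tray carrier, open above. Origin: on the bench under the middle of the bar over its mouth; +x inwards (the way the tray goes in), +y left. Cheeks 38 mm high, 226 mm apart, have slots for the tray's side tongues (5 mm play each side); flared lead-in blocks, 12 mm high, reach out to x -0.040. Back board at x 0.1345: the tray's origin is at x 0.0645, y 0 when fully home
- bar (a point): middle of the top of the carrier's notched front bar, 62 mm above the bench, axes like the carrier's. The bar runs along y from -0.155 to +0.155, is 16 mm thick (x), its underside 38 mm high. Notches in its top, 12 mm wide and 10 deep, at y -0.130 and +0.130 (outermost, beside the opening) and -0.090, -0.050, +0.050, +0.090 (these four in front of the tray)
- right_keeper: loose dark wooden saddle, 90 g, straddling the bar with 1.5 mm play. Origin: middle of its underside, on the bar's top in line with the notch when seated; axes like the carrier's. Below: a tooth 8 wide, 9 mm deep that sits in a notch; in front a tongue 26 wide hanging 44 mm down, which bars the opening. Lifted 10 to 18 mm it is free of the notch and still guided. Starts in the notch at y -0.050
- left_keeper: loose dark wooden saddle, 90 g, straddling the bar with 1.5 mm play. Origin: middle of its underside, on the bar's top in line with the notch when seated; axes like the carrier's. Below: a tooth 8 wide, 9 mm deep that sits in a notch; in front a tongue 26 wide hanging 44 mm down, which bars the opening. Lifted 10 to 18 mm it is free of the notch and still guided. Starts in the notch at y +0.090
- right_grip (a point): middle of the right keeper's upright grip, 25 mm above the keeper's origin: 26 mm (x) by 14 mm (y), 36 mm high, standing on the 35 x 28 mm saddle plate, which is 8 mm thick
- left_grip (a point): middle of the left keeper's upright grip, 25 mm above the keeper's origin: 26 mm (x) by 14 mm (y), 36 mm high, standing on the 35 x 28 mm saddle plate, which is 8 mm thick
- tray: loose wooden tray on the bench, 0.42 kg empty. Origin: centre of its underside; -x is its front. Board 140 mm (x) by 196 mm (y), 12 mm thick, side tongues to 216 mm over all; four grooves along x, 130 long, 20 wide, floor 5 mm above the bench (a block stands 9 mm proud of the board). Front wall 28 mm high, rear wall 24 mm. It can be dragged over the bench by its pull
- pull (a point): middle of the upright grip of the tray's wooden pull, 101 mm in front of the tray's origin and 28 mm above the bench; the grip is 16 mm thick (y), 38 mm long (x), its top 51 mm above the bench; a foot 28 mm high joins it to the front wall
- groove1 (a point): middle of the floor of the tray's groove at tray y -0.069 (axes like the tray's)
- groove2 (a point): middle of the floor of the tray's groove at tray y -0.023 (axes like the tray's)
- groove3 (a point): middle of the floor of the tray's groove at tray y +0.023 (axes like the tray's)
- groove4 (a point): middle of the floor of the tray's groove at tray y +0.069 (axes like the tray's)
- block1: loose kerfed lining block of pale wood, 122 mm long (own y axis), 14 wide, 16 high, 20 g, rows of saw kerfs on top; full length, the right part. Origin: centre of its underside. If present, it starts in a groove of the tray
- block2: loose kerfed lining block of pale wood, 122 mm long (own y axis), 14 wide, 16 high, 20 g, rows of saw kerfs on top; full length, the right part. Origin: centre of its underside. If present, it starts in a groove of the tray
- block3: loose kerfed lining block of pale wood, 122 mm long (own y axis), 14 wide, 16 high, 20 g, rows of saw kerfs on top; full length, the right part. Origin: centre of its underside. If present, it starts in a groove of the tray
- short_block: the wrong part: like the others but only 108 mm long. Origin: centre of its underside, length along its y axis. It starts in one of the tray's grooves
- spare1: loose kerfed lining block of pale wood, 122 mm long (own y axis), 14 wide, 16 high, 20 g, rows of saw kerfs on top; full length, the right part. Origin: centre of its underside. It starts on the bench, left of the tray
- spare2: loose kerfed lining block of pale wood, 122 mm long (own y axis), 14 wide, 16 high, 20 g, rows of saw kerfs on top; full length, the right part. Origin: centre of its underside. It starts on the bench, left of the tray
- spare3: loose kerfed lining block of pale wood, 122 mm long (own y axis), 14 wide, 16 high, 20 g, rows of saw kerfs on top; full length, the right part. Origin: centre of its underside. It starts on the bench, left of the tray
- short_spare: another short block, 108 mm long, lying among the spares; also wrong for the tray. Origin and axes as the others
- offcut_box: fixed open plywood box, 190 mm (x) by 120 mm (y), 36 mm high, walls and floor 7 mm thick. Origin: centre of its underside
- glue_bottle: standing glue bottle, 58 mm diameter, 226 mm high; origin at the centre of its underside. Leave alone
- tape_roll: roll of masking tape, 49 mm across, 19 mm high; leave alone
There are look-alikes about, which are no part of the job. Leave any purple look-alike of the block1 alone.

How it is judged:
By the outcome, as a careful person would: the job done as asked, in the order asked, and still so for the second after the job is handed in, with the robot touching nothing.
Of block1, block2, block3 only 1 to 2 are there at a start; the rules pass over those that are not, and their reading is None.
At some moment in a run one of spare1, spare2, spare3, tray may be knocked a few centimetres aside while the robot is not near it.
Once in a run the grip may slacken for a moment while it holds something.
It also fails if it takes over 208 s, if anything falls off the work surface, if the arm or the gripper's body presses on something with over 40 N, if the wrist force passes 120 N, or if a joint passes its speed limit or range.

## Working session

There is one attempt and no reset: what is moved stays moved. The work goes in short steps, Python scripts to look and compute and a tool call to move; the robot and the scene stay as the last step left them, time stands still between calls to the robot, and variables do not carry over. Pictures are saved under pics/ and viewed, at most 14 in all, crops included, and the job is handed in when it is done.

Besides the shell and the picture viewer there is one more tool, called as name(argument=value, ...), one argument or row to a line, values as JSON. send_rows: Moves the arm, as the interface text tells. Its arguments: {"type":"object","properties":{"dr":{"type":"array","items":{"type":"array","items":{"type":"number"}}},"xyz":{"type":"array","items":{"type":"array","items":{"type":"number"}}},"jaw":{"type":"array","items":{"type":"number"}}},"required":["dr","xyz","jaw"]}

```bash
ls; mkdir -p pics
cat > h.py <<'E'
import numpy as np, cv2
from bench import ctrl
def cal(n):
    c=ctrl.calibration(n); return np.array(c["camera_matrix"],float),np.array(c["D"],float),np.array(c["world_from_camera"],float)
def px2w(n,uv,z):
    K,D,T=cal(n); uv=np.array(uv,float).reshape(-1,1,2)
    p=cv2.undistortPoints(uv,K,D).reshape(-1,2)
    d=np.c_[p[:,0],-p[:,1],-np.ones(len(p))]@T[:3,:3].T; o=T[:3,3]
    z=np.broadcast_to(z,len(p)); return o+d*((z-o[2])/d[:,2])[:,None]
def w2px(n,P):
    K,D,T=cal(n); P=np.array(P,float).reshape(-1,3); c=(P-T[:3,3])@T[:3,:3]; c=c*[1,-1,-1]
    return cv2.projectPoints(c,np.zeros(3),np.zeros(3),K,D)[0].reshape(-1,2)
def snap(n,f,crop=None,s=1):
    im=ctrl.camera(n)[:,:,::-1]
    cv2.imwrite('pics/raw_'+f,im)
    if crop: u0,v0,u1,v1=crop; im=im[v0:v1,u0:u1]
    if s!=1: im=cv2.resize(im,None,fx=s,fy=s,interpolation=cv2.INTER_CUBIC)
    cv2.imwrite('pics/'+f,im)
def show(): 
    o=ctrl.get_obs(); print({k:np.round(o[k],4).tolist() for k in("time_s","q","eef_pos","eef_rot","wrist_force","opening","grasp_force")})
E
python3 - <<'E'
from h import *
show(); print(ctrl.tip_extent)
for n in("top","scene"):
    K,D,T=cal(n); print(n,K.round(1).tolist(),D.round(3).tolist(),T.round(3).tolist())
snap("top","top0.png",None,1.42); snap("scene","sc0.png",None,1.42)
E
```

```text
pics
{'time_s': 0.0, 'q': [-1.5503, 0.1815, 1.608, -0.0, 1.3538, -0.2063], 'eef_pos': [0.1293, -0.5597, 0.2494], 'eef_rot': [-0.0009, 0.9936, 0.1131, 0.0001], 'wrist_force': [-0.5836, -0.1175, -0.6248], 'opening': 1.0014, 'grasp_force': 0.0}
0.019
top [[430.1, 0.0, 275.6], [0.0, 430.1, 207.5], [0.0, 0.0, 1.0]] [-0.137, 0.0, 0.0, 0.0, 0.0] [[0.022, 0.996, -0.086, 0.507], [-1.0, 0.024, 0.017, -0.008], [0.019, 0.085, 0.996, 1.312], [0.0, 0.0, 0.0, 1.0]]
scene [[520.0, 0.0, 284.2], [0.0, 520.0, 206.4], [0.0, 0.0, 1.0]] [-0.123, 0.0, 0.0, 0.0, 0.0] [[-0.608, 0.574, -0.548, -0.184], [-0.794, -0.44, 0.42, 0.604], [-0.0, 0.69, 0.724, 1.165], [0.0, 0.0, 0.0, 1.0]]
```

View pics/top0.png

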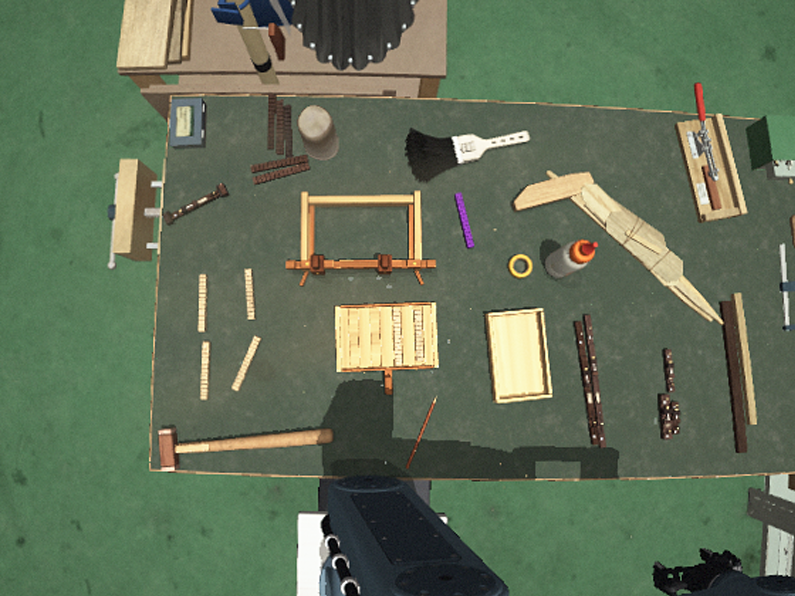

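View pics/sc0.png

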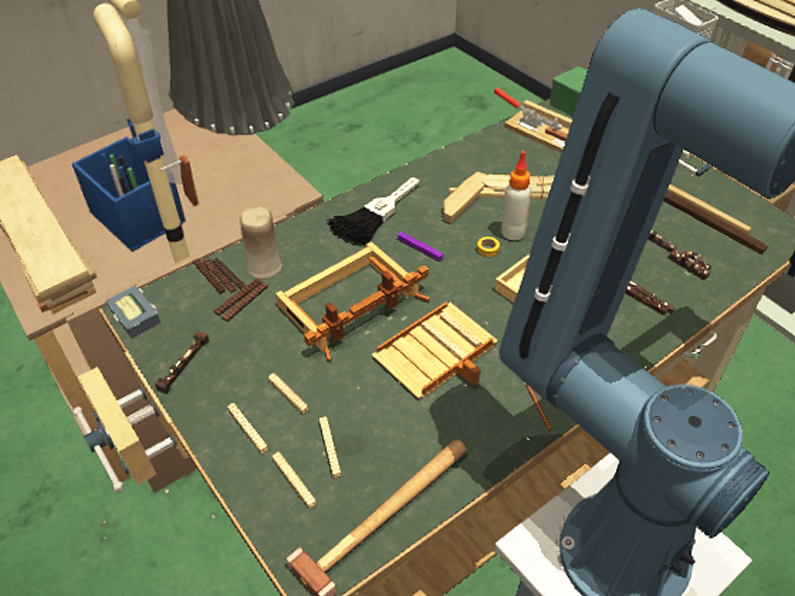

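Top view (×1.42): tray at (387,337) with blocks in the two right grooves (398 and 420), the pull at (389,380). Spare candidates are at (202,303), (250,294), (205,370) and (246,363), and the purple look-alike is at (464,220). The box is at (518,355), and the keepers on the bar are at (317,263) and (384,263).

Run:
```python
import cv2, numpy as np
im=cv2.imread('pics/raw_top0.png')
a=cv2.resize(im[180:290,128:200],None,fx=5,fy=5,interpolation=cv2.INTER_CUBIC)
b=cv2.resize(im[180:290,200:320],None,fx=5,fy=5,interpolation=cv2.INTER_CUBIC)[:, :430*1]
cv2.imwrite('pics/c1.png',a)
cv2.imwrite('pics/c2.png',cv2.resize(im[125:285,195:315],None,fx=3.75,fy=3.75,interpolation=cv2.INTER_CUBIC))
```

```text
(no output)
```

View pics/c1.png

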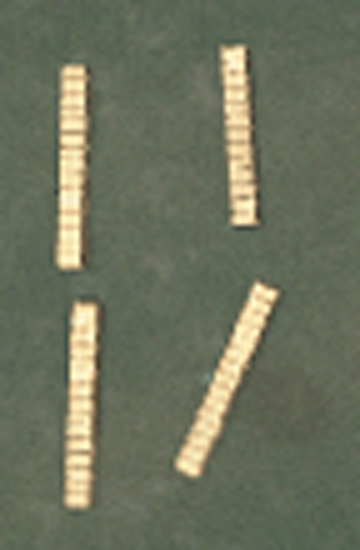

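View pics/c2.png

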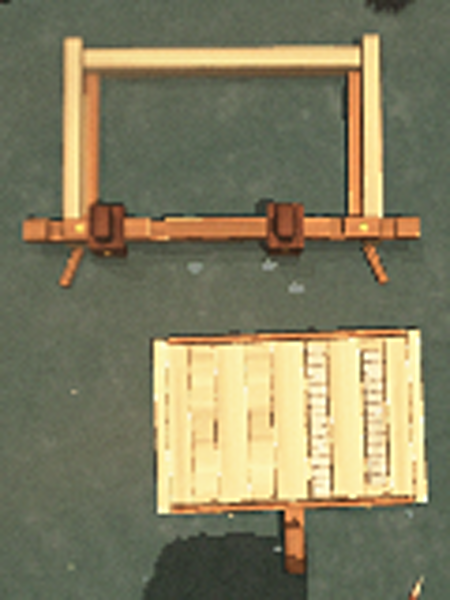

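The upper-right spare, about 36 px long, is the short one; the other three are about 41 px. In the tray, the rightmost block (groove1) ends early at both ends, so it is the short block. Grooves 3 and 4 are empty.

```bash
cat >> h.py <<'E'
def spares(im,roi=(128,180,200,290)):
    u0,v0,u1,v1=roi; c=im[v0:v1,u0:u1].astype(int)
    m=((c[:,:,2]-c[:,:,0]>25)&(c[:,:,2]>130)).astype(np.uint8)
    n,l,s,_=cv2.connectedComponentsWithStats(m)
    out=[]
    for i in range(1,n):
        if s[i,4]<60: continue
        v,u=np.nonzero(l==i); P=px2w("top",np.c_[u+u0,v+v0],0.016)[:,:2]
        r=cv2.minAreaRect((P*1000).astype(np.float32)); mu=P.mean(0)
        w,V=np.linalg.eigh(np.cov((P-mu).T)); d=V[:,1]*np.sign(V[0,1])
        out.append((mu,np.degrees(np.arctan2(d[1],d[0])),max(r[1])))
        print('spare',mu.round(4),'dir deg %.1f len %.0f'%(out[-1][1],out[-1][2]),'px',(u.mean()+u0).round(1),(v.mean()+v0).round(1))
    return out
E
python3 - <<'E'
from h import *
im=cv2.imread('pics/raw_top0.png'); spares(im)
f=lambda l:[(195+(u)/3.75,125+v/3.75) for u,v in l]
P=lambda l,z:print(px2w("top",f(l),z)[:,:2].round(4).tolist())
print('tray corners walls/board TL TR BR BL'); P([(155,339),(420,330),(427,501),(159,514)],0.012)
print('frontwall ends top'); P([(172,511),(415,502)],.028)
print('rear wall'); P([(168,341),(407,332)],.024)
print('pull top'); P([(294,507),(295,572)],.051)
print('blocks g2 ends, g1 ends'); P([(318,345),(319,497),(373,348),(373,486)],.021)
print('bar ends front/back corners L,R; '); P([(23,241),(23,220),(419,238),(419,216)],.062)
print('grips top L,R'); P([(107,221),(288,220)],.062+.043)
print('back board top'); P([(83,48),(362,46),(83,72),(362,69)],.038)
g=lambda l,z:print(px2w("top",[(a/1.42,b/1.42) for a,b in l],z)[:,:2].round(4).tolist())
print('box'); g([(486,312),(544,308),(552,396),(496,403)],.036)
print('bottle,tape'); g([(582,250)],.226); g([(520,265)],.019)
E
```

```text
spare [0.6149 0.2745] dir deg 6.6 len 108 px 175.2 206.4
spare [0.5931 0.3766] dir deg 1.2 len 122 px 141.9 212.7
spare [0.4648 0.2765] dir deg -21.7 len 123 px 172.7 256.0
spare [0.4481 0.3645] dir deg -0.0 len 124 px 143.8 260.6
tray corners walls/board TL TR BR BL
[[0.5922, 0.088], [0.6046, -0.1261], [0.4668, -0.1342], [0.4516, 0.0808]]
frontwall ends top
[[0.4549, 0.0695], [0.4663, -0.1231]]
rear wall
[[0.5901, 0.0767], [0.6018, -0.1146]]
pull top
[[0.4612, -0.0267], [0.4108, -0.0287]]
blocks g2 ends, g1 ends
[[0.5899, -0.0435], [0.4685, -0.0469], [0.5885, -0.0877], [0.4781, -0.0899]]
bar ends front/back corners L,R; 
[[0.6632, 0.19], [0.6797, 0.1907], [0.6731, -0.1197], [0.6904, -0.1194]]
grips top L,R
[[0.6745, 0.1201], [0.6785, -0.0165]]
back board top
[[0.8243, 0.1518], [0.8316, -0.0734], [0.8045, 0.151], [0.8126, -0.0737]]
box
[[0.5851, -0.2301], [0.5964, -0.3546], [0.4109, -0.3733], [0.395, -0.2538]]
bottle,tape
[[0.6913, -0.3746]]
[[0.6893, -0.3063]]
```

```bash
cat >> h.py <<'E'
def tray(im,roi=(225,200,325,290)):
    u0,v0,u1,v1=roi; c=im[v0:v1,u0:u1].astype(int)
    m=((c[:,:,2]-c[:,:,0]>30)&(c[:,:,2]>100)).astype(np.uint8)
    m=cv2.morphologyEx(m,cv2.MORPH_CLOSE,np.ones((7,7))); m=cv2.morphologyEx(m,cv2.MORPH_OPEN,np.ones((13,13)))
    n,l,s,_=cv2.connectedComponentsWithStats(m); i=1+np.argmax(s[1:,4])
    v,u=np.nonzero(l==i); P=px2w("top",np.c_[u+u0,v+v0],0.016)[:,:2]
    r=cv2.minAreaRect((P*1000).astype(np.float32)); B=cv2.boxPoints(r)/1000
    e=B[1]-B[0] if np.linalg.norm(B[1]-B[0])>np.linalg.norm(B[2]-B[1]) else B[2]-B[1]
    e*=np.sign(e[1]); yaw=np.arctan2(-e[0],e[1])
    R=np.array([[np.cos(yaw),-np.sin(yaw)],[np.sin(yaw),np.cos(yaw)]])
    print('tray',P.mean(0).round(4),'rect c',np.round(r[0],1),np.round(r[1],1),'yaw %.2f'%np.degrees(yaw))
    c0=P.mean(0)
    for k,y in enumerate((-.069,-.023,.023,.069)): print(' g%d'%(k+1),(c0+R@[0,y]).round(4),end='')
    print(' pull',(c0+R@[-.101,0]).round(4)); return c0,yaw
def plan(*ts):
    "each t: x,y,z,yawdeg; deltas in tool axes (cm) & dr (6deg) from the current pose"
    from scipy.spatial.transform import Rotation as Ro
    o=ctrl.get_obs(); q=o["eef_rot"]; R=Ro.from_quat([q[1],q[2],q[3],q[0]]); p=np.array(o["eef_pos"])
    for x,y,z,a in ts:
        a=np.radians(a); G=Ro.from_matrix(np.array([[np.cos(a),np.sin(a),0],[np.sin(a),-np.cos(a),0],[0,0,-1]]))
        print('plan',(R.inv().apply(np.array([x,y,z])-p)*100).round(2).tolist(),'dr',((R.inv()*G).as_rotvec(True)/6).round(2).tolist())
E
python3 - <<'E'
from h import *
tray(cv2.imread('pics/raw_top0.png')); plan((.533,-.090,.10,3.6),(.533,-.090,.033,3.6))
E
```

```text
tray [ 0.5299 -0.0206] rect c [530.1 -21.1] [141.3 217.3] yaw 3.67
 g1 [ 0.5343 -0.0895] g2 [ 0.5313 -0.0436] g3 [0.5284 0.0023] g4 [0.5255 0.0482] pull [ 0.4291 -0.0271]
plan [49.9, -36.68, 15.02] dr [-0.02, -0.0, 1.57]
plan [49.89, -36.67, 21.72] dr [-0.02, -0.0, 1.57]
```

Grasp target: the short block in groove1 at about (0.534, -0.0895), pixel (294,236) in the raw top image. It is chosen over the groove2 block (280,237), the four spares and the purple block (327,155).

send_rows(
  dr=[
    [0,0,0.3],
    [0,0,0.6],
    [0,0,0.9],
    [0,0,1.2],
    [0,0,1.57],
    [0,0,1.57],
    [0,0,1.57],
    [0,0,1.57],
  ],
  xyz=[
    [4,-3,0],
    [9,-6.5,1],
    [14,-10.2,3],
    [19,-13.9,5],
    [24,-17.6,7],
    [29,-21.3,9],
    [34,-25,11],
    [39,-28.6,13],
  ],
  jaw=[40,40,40,40,40,40,40,40],
)

```text
time_s: 1.1
eef_pos: [0.4356, -0.204, 0.1248]
eef_rot: [0.0, 1.0, 0.031, 0.0]
wrist_force: [0.7, -1.0, 1.1]
opening: 0.404
grasp_force: 0.0
```

Run:
```python
from h import *
show(); plan((.534,-.0895,.10,3.6),(.534,-.0895,.033,3.6))
```

```text
{'time_s': 1.1, 'q': [-0.6853, 0.1303, 1.9441, -0.0001, 1.0668, 0.8232], 'eef_pos': [0.4356, -0.204, 0.1248], 'eef_rot': [0.0001, 0.9995, 0.0311, 0.0001], 'wrist_force': [0.6552, -0.9749, 1.0897], 'opening': 0.4036, 'grasp_force': 0.0}
plan [10.53, -10.82, 2.48] dr [0.0, -0.0, -0.01]
plan [10.53, -10.82, 9.18] dr [0.0, -0.0, -0.01]
```

send_rows(
  dr=[
    [0,0,0],
    [0,0,0],
    [0,0,0],
    [0,0,0],
    [0,0,0],
    [0,0,0],
    [0,0,0],
    [0,0,0],
  ],
  xyz=[
    [4.5,-4.7,0],
    [9.5,-9.8,1],
    [9.5,-9.8,3],
    [9.5,-9.8,5],
    [9.5,-9.8,6],
    [9.5,-9.8,6],
    [9.5,-9.8,6],
    [9.5,-9.8,6],
  ],
  jaw=[40,40,40,40,40,40,40,40],
)

```text
time_s: 2.1
eef_pos: [0.5239, -0.1025, 0.0662]
eef_rot: [0.0, 1.0, 0.031, 0.001]
wrist_force: [0.2, 1.1, 0.5]
opening: 0.402
grasp_force: 0.0
```

Run:
```python
from h import *
show(); plan((.534,-.0895,.033,3.6))
```

```text
{'time_s': 2.1, 'q': [-0.4157, 0.3347, 1.8363, 0.0, 0.969, 1.0932], 'eef_pos': [0.5239, -0.1025, 0.0662], 'eef_rot': [0.0003, 0.9995, 0.0309, 0.0007], 'wrist_force': [0.2493, 1.0957, 0.5211], 'opening': 0.402, 'grasp_force': 0.0}
plan [1.08, -1.24, 3.32] dr [0.01, -0.01, -0.01]
```

send_rows(
  dr=[
    [0,0,0],
    [0,0,0],
    [0,0,0],
    [0,0,0],
    [0,0,0],
    [0,0,0],
    [0,0,0],
    [0,0,0],
  ],
  xyz=[
    [1.1,-1.2,0],
    [1.1,-1.2,1.5],
    [1.1,-1.2,2.8],
    [1.1,-1.2,3.25],
    [1.1,-1.2,3.25],
    [1.1,-1.2,3.25],
    [1.1,-1.2,3.25],
    [1.1,-1.2,3.25],
  ],
  jaw=[40,40,40,40,40,0,0,0],
)

```text
time_s: 3.1
eef_pos: [0.534, -0.0895, 0.0333]
eef_rot: [0.0, 1.0, 0.031, 0.0]
wrist_force: [0.7, -0.9, 1.9]
opening: 0.14
grasp_force: 59.4
```

send_rows(
  dr=[
    [0,0,0],
    [0,0,0],
    [0,0,0],
    [0,0,0],
    [0,0,0],
    [0,0,0],
    [0,0,0],
    [0,0,0],
  ],
  xyz=[
    [0,0,0],
    [0,0,0],
    [0,0,0],
    [0,0,-2],
    [0,0,-4],
    [0,0,-6],
    [0,0,-6],
    [0,0,-6],
  ],
  jaw=[0,0,0,0,0,0,0,0],
)

```text
time_s: 4.1
eef_pos: [0.533, -0.0891, 0.0919]
eef_rot: [-0.0, 1.0, 0.031, -0.001]
wrist_force: [0.2, -0.1, -0.4]
opening: 0.134
grasp_force: 59.2
```

Run:
```python
from h import *
snap("top","t1.png"); show(); plan((.497,-.303,.1,7),(.497,-.303,.04,7))
snap("scene","s1.png",(330,170,560,340),3)
```

```text
{'time_s': 4.15, 'q': [-0.3853, 0.306, 1.8094, 0.0, 1.0282, 1.1231], 'eef_pos': [0.5328, -0.089, 0.0917], 'eef_rot': [-0.0004, 0.9995, 0.0312, -0.0009], 'wrist_force': [-0.705, -0.1759, 0.3763], 'opening': 0.1358, 'grasp_force': 59.1788}
plan [-4.91, 21.14, -0.84] dr [-0.01, 0.02, -0.57]
plan [-4.9, 21.14, 5.16] dr [-0.01, 0.02, -0.57]
```

View pics/s1.png

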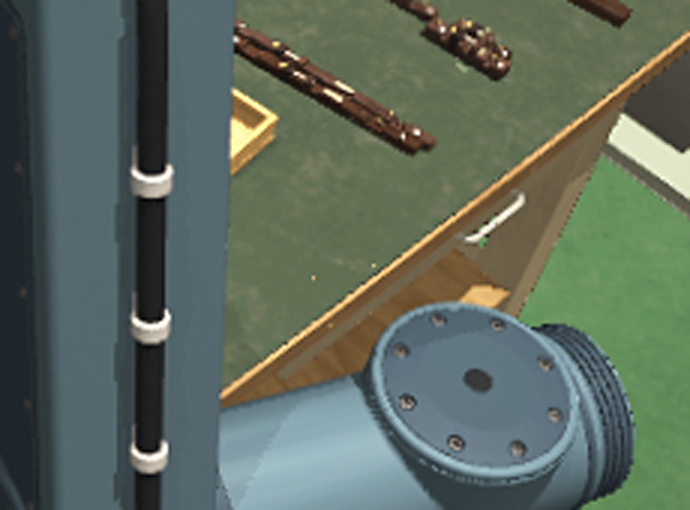

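The crop missed the work; the arm is in the way. The opening of 0.135 and 59 N grip show the block is held.

send_rows(
  dr=[
    [0,0,0],
    [0,0,-0.2],
    [0,0,-0.4],
    [0,0,-0.57],
    [0,0,-0.57],
    [0,0,-0.57],
    [0,0,-0.57],
    [0,0,-0.57],
  ],
  xyz=[
    [-1,4,0],
    [-2.2,9,0],
    [-3.3,14,0],
    [-4.4,19,0],
    [-4.9,21.1,0],
    [-4.9,21.1,0],
    [-4.9,21.1,2],
    [-4.9,21.1,4],
  ],
  jaw=[0,0,0,0,0,0,0,0],
)

```text
time_s: 5.2
eef_pos: [0.4978, -0.3009, 0.051]
eef_rot: [-0.001, 0.998, 0.062, -0.0]
wrist_force: [-0.2, -0.1, 0.1]
opening: 0.136
grasp_force: 59.2
```

send_rows(
  dr=[
    [0,0,0],
    [0,0,0],
    [0,0,0],
    [0,0,0],
    [0,0,0],
    [0,0,0],
    [0,0,0],
    [0,0,0],
  ],
  xyz=[
    [0,0,1.2],
    [0,0,1.2],
    [0,0,1.2],
    [0,0,1.2],
    [0,0,-1],
    [0,0,-5],
    [0,0,-9],
    [0,0,-9],
  ],
  jaw=[0,0,40,40,40,40,40,40],
)

```text
time_s: 6.2
eef_pos: [0.5002, -0.3051, 0.1477]
eef_rot: [0.003, 0.998, 0.061, 0.003]
wrist_force: [-0.3, 0.5, -0.2]
opening: 0.402
grasp_force: 0.0
```

Run:
```python
from h import *
snap("top","t2.png",(130,90,400,300),2.8); show(); im=cv2.imread('pics/raw_t2.png'); spares(im); tray(im)
plan((.4648,.2765,.12,-21.7),(.448,.3645,.12,0))
```

```text
{'time_s': 6.25, 'q': [-0.7502, 0.3113, 1.6736, -0.0, 1.1517, 0.6986], 'eef_pos': [0.499, -0.3041, 0.1454], 'eef_rot': [0.0018, 0.9981, 0.061, 0.0017], 'wrist_force': [-0.1347, 0.2088, 0.8228], 'opening': 0.3973, 'grasp_force': 0.0}
spare [0.6147 0.2746] dir deg 6.5 len 108 px 175.2 206.4
spare [0.5924 0.3765] dir deg 1.4 len 122 px 141.9 212.9
spare [0.4646 0.2766] dir deg -21.6 len 123 px 172.6 256.0
spare [0.4476 0.3645] dir deg -0.0 len 124 px 143.8 260.8
tray [ 0.5302 -0.0199] rect c [530.1 -20.8] [141.3 217. ] yaw 3.67
 g1 [ 0.5346 -0.0888] g2 [ 0.5316 -0.0429] g3 [0.5287 0.0031] g4 [0.5257 0.049 ] pull [ 0.4294 -0.0264]
plan [3.66, -58.05, 2.32] dr [0.03, -0.04, 4.78]
plan [3.07, -66.99, 2.29] dr [0.03, -0.03, 1.17]
```

View pics/t2.png

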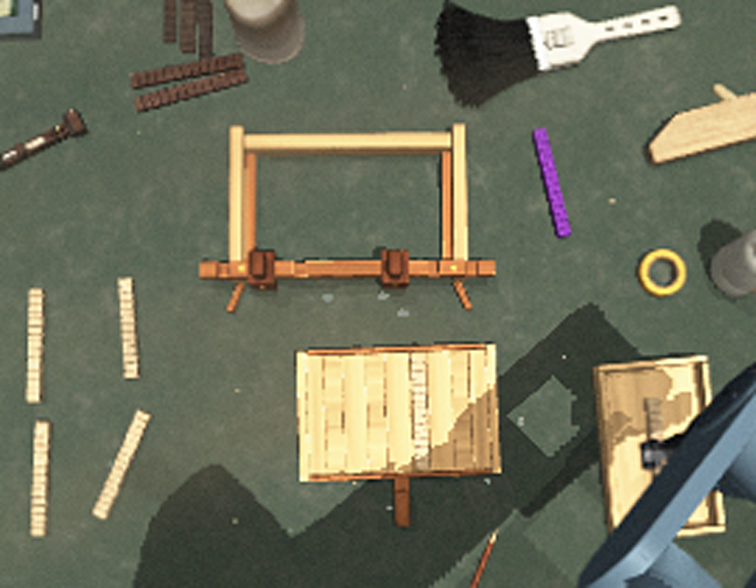

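The short block is in the box (650,410). The tray, the spares and everything else are unmoved. Next: the slanted spare at (120,465) in this crop.

send_rows(
  dr=[
    [0,0,0.5],
    [0,0,1],
    [0,0,1.6],
    [0,0,2.3],
    [0,0,3],
    [0,0,3.6],
    [0,0,4.2],
    [0,0,4.78],
  ],
  xyz=[
    [0.4,-6,0],
    [0.8,-12,0],
    [1.2,-18,0],
    [1.6,-24,0],
    [2,-30,0],
    [2.4,-36,0],
    [2.8,-42,0],
    [3,-48,0],
  ],
  jaw=[40,40,40,40,40,40,40,40],
)

```text
time_s: 7.25
eef_pos: [0.4683, 0.1789, 0.142]
eef_rot: [0.0, 0.982, -0.189, -0.001]
wrist_force: [0.8, -0.7, 0.0]
opening: 0.4
grasp_force: 0.0
```

send_rows(
  dr=[
    [0,0,0],
    [0,0,0],
    [0,0,0],
    [0,0,0],
    [0,0,0],
    [0,0,0],
    [0,0,0],
    [0,0,0],
  ],
  xyz=[
    [0,-3,1],
    [0,-6,3],
    [0,-6,6],
    [0,-6,6],
    [0,-6,6],
    [0,-6,6],
    [0,-6,6],
    [0,-6,6],
  ],
  jaw=[40,40,40,40,40,40,40,40],
)

```text
time_s: 8.25
eef_pos: [0.4918, 0.2328, 0.0835]
eef_rot: [-0.0, 0.982, -0.188, 0.0]
wrist_force: [0.1, -0.2, 0.5]
opening: 0.397
grasp_force: 0.0
```

Run:
```python
from h import *
show(); plan((.4647,.2765,.0275,-21.7))
```

```text
{'time_s': 8.25, 'q': [0.2239, 0.3251, 1.8045, 0.0, 1.0109, 2.1735], 'eef_pos': [0.4918, 0.2328, 0.0835], 'eef_rot': [-0.0002, 0.9821, -0.1883, 0.0005], 'wrist_force': [0.1088, -0.1975, 0.4765], 'opening': 0.3971, 'grasp_force': 0.0}
plan [-4.14, -3.06, 5.6] dr [-0.01, -0.01, -0.0]
```

send_rows(
  dr=[
    [0,0,0],
    [0,0,0],
    [0,0,0],
    [0,0,0],
    [0,0,0],
    [0,0,0],
    [0,0,0],
    [0,0,0],
  ],
  xyz=[
    [-4.1,-3,0],
    [-4.1,-3,0],
    [-4.1,-3,2],
    [-4.1,-3,4],
    [-4.1,-3,5.6],
    [-4.1,-3,5.6],
    [-4.1,-3,5.6],
    [-4.1,-3,5.6],
  ],
  jaw=[40,40,40,40,40,40,0,0],
)

```text
time_s: 9.25
eef_pos: [0.4652, 0.2761, 0.0278]
eef_rot: [-0.0, 0.982, -0.188, 0.001]
wrist_force: [-0.1, -0.0, -0.0]
opening: 0.135
grasp_force: 59.5
```

send_rows(
  dr=[
    [0,0,0],
    [0,0,0],
    [0,0,0],
    [0,0,-1],
    [0,0,-2],
    [0,0,-3.5],
    [0,0,-4.2],
    [0,0,-4.2],
  ],
  xyz=[
    [0,0,0],
    [0,0,0],
    [0,0,-3],
    [4,3,-6],
    [8,8,-6],
    [11,13,-6],
    [12,16,-6],
    [12,16,-6],
  ],
  jaw=[0,0,0,0,0,0,0,0],
)

```text
time_s: 10.25
eef_pos: [0.5167, 0.0809, 0.0867]
eef_rot: [0.0, 1.0, 0.029, -0.0]
wrist_force: [-0.1, 0.4, -0.5]
opening: 0.138
grasp_force: 63.0
```

Run:
```python
from h import *
snap("top","t3.png"); im=cv2.imread('pics/raw_t3.png'); spares(im,(128,180,185,290)); tray(im)
show(); plan((.5257,.0485,.09,3.7),(.5257,.0485,.034,3.7))
```

```text
spare [0.6149 0.2745] dir deg 6.6 len 108 px 175.2 206.4
spare [0.593  0.3765] dir deg 1.4 len 122 px 141.9 212.7
spare [0.4479 0.3645] dir deg -0.0 len 124 px 143.8 260.7
tray [ 0.5312 -0.0513] rect c [531.8 -51.6] [141.4 156.6] yaw 1.43
 g1 [ 0.5329 -0.1203] g2 [ 0.5318 -0.0743] g3 [ 0.5306 -0.0284] g4 [0.5295 0.0176] pull [ 0.4302 -0.0539]
{'time_s': 10.3, 'q': [-0.0696, 0.2803, 1.8561, 0.0004, 1.0057, 1.4429], 'eef_pos': [0.5166, 0.0822, 0.0867], 'eef_rot': [-0.0002, 0.9996, 0.029, -0.0002], 'wrist_force': [0.5496, -0.9373, -0.5283], 'opening': 0.1379, 'grasp_force': 62.9675}
plan [0.71, 3.41, -0.33] dr [-0.0, 0.0, -0.06]
plan [0.71, 3.42, 5.27] dr [-0.0, 0.0, -0.06]
```

send_rows(
  dr=[
    [0,0,-0.06],
    [0,0,-0.06],
    [0,0,-0.06],
    [0,0,-0.06],
    [0,0,-0.06],
    [0,0,-0.06],
    [0,0,-0.06],
    [0,0,-0.06],
  ],
  xyz=[
    [0.4,2,0],
    [0.7,3.4,0],
    [0.7,3.4,0],
    [0.7,3.4,2],
    [0.7,3.4,4],
    [0.7,3.4,5],
    [0.7,3.4,5.3],
    [0.7,3.4,5.3],
  ],
  jaw=[0,0,0,0,0,0,0,0],
)

```text
time_s: 11.3
eef_pos: [0.5261, 0.0496, 0.0342]
eef_rot: [-0.0, 0.999, 0.034, 0.0]
wrist_force: [0.9, -0.2, -0.5]
opening: 0.135
grasp_force: 63.0
```

Run:
```python
from h import *
show(); snap("scene","s3.png",(255,200,385,300),6)
```

```text
{'time_s': 11.3, 'q': [-0.1309, 0.3835, 1.855, 0.0001, 0.9027, 1.3721], 'eef_pos': [0.5261, 0.0496, 0.0342], 'eef_rot': [-0.0, 0.9994, 0.0339, 0.0002], 'wrist_force': [0.9028, -0.2186, -0.5083], 'opening': 0.1354, 'grasp_force': 62.9787}
```

View pics/s3.png

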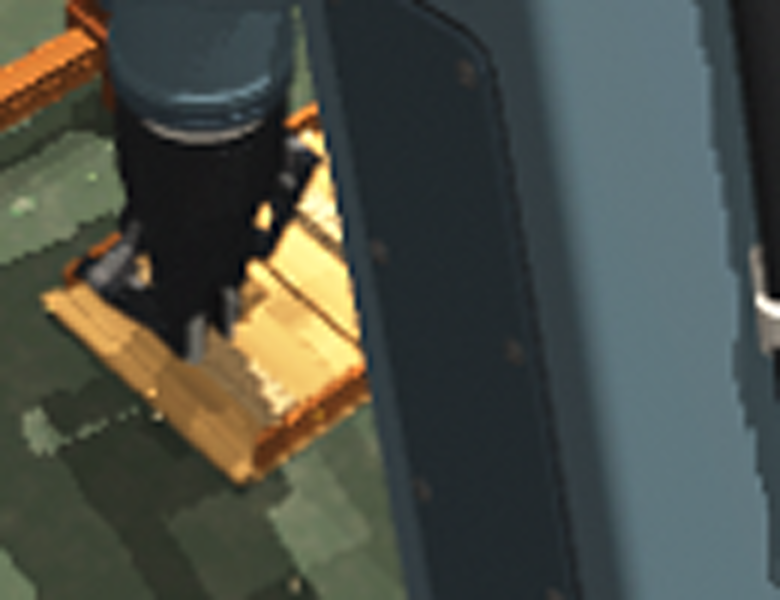

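The block is in groove4 with its front end at (270,395), behind the front wall, and there is no contact force. Releasing it.

send_rows(
  dr=[
    [0,0,0],
    [0,0,0],
    [0,0,0],
    [0,0,0],
    [0,0,0],
    [0,0,0.2],
    [0,0,0.4],
    [0,0,0.6],
  ],
  xyz=[
    [0,0,0],
    [0,0,0],
    [0,0,0],
    [0,0,-4],
    [0,0,-8],
    [-1,-5,-8],
    [-3,-11,-8],
    [-4.5,-17,-8],
  ],
  jaw=[40,40,40,40,40,40,40,40],
)

```text
time_s: 12.35
eef_pos: [0.4688, 0.2171, 0.1142]
eef_rot: [-0.0, 1.0, 0.001, 0.0]
wrist_force: [1.2, 0.0, 0.8]
opening: 0.4
grasp_force: 0.0
```

send_rows(
  dr=[
    [0,0,0],
    [0,0,0],
    [0,0,0],
    [0,0,0],
    [0,0,0],
    [0,0,0],
    [0,0,0],
    [0,0,0],
  ],
  xyz=[
    [-1,-5,0],
    [-1,-11,0],
    [-1,-13,2],
    [-1,-13,4],
    [-1,-13,4],
    [-1,-13,4],
    [-1,-13,4],
    [-1,-13,4],
  ],
  jaw=[40,40,40,40,40,40,40,40],
)

```text
time_s: 13.35
eef_pos: [0.4595, 0.3455, 0.0746]
eef_rot: [-0.0, 1.0, 0.002, 0.001]
wrist_force: [-0.3, 0.8, 0.2]
opening: 0.402
grasp_force: 0.0
```

Run:
```python
from h import *
snap("top","t4.png",(180,180,330,300),5); im=cv2.imread('pics/raw_t4.png'); spares(im,(128,180,185,290)); tray(im)
show(); plan((.4478,.3645,.0275,0))
```

```text
spare [0.6149 0.2746] dir deg 6.5 len 108 px 175.2 206.4
spare [0.5974 0.3768] dir deg 1.3 len 119 px 141.9 211.3
tray [ 0.5299 -0.02  ] rect c [530.1 -20.7] [141.3 216.4] yaw 3.67
 g1 [ 0.5343 -0.0889] g2 [ 0.5314 -0.043 ] g3 [0.5284 0.0029] g4 [0.5255 0.0488] pull [ 0.4291 -0.0265]
{'time_s': 13.4, 'q': [0.4386, 0.3971, 1.7268, 0.0, 1.0165, 2.0052], 'eef_pos': [0.4594, 0.3456, 0.0745], 'eef_rot': [-0.0002, 1.0, 0.0021, 0.0005], 'wrist_force': [-0.4036, -0.181, 0.2473], 'opening': 0.3986, 'grasp_force': 0.0}
plan [-1.15, -1.89, 4.7] dr [-0.0, -0.01, 0.04]
```

View pics/t4.png

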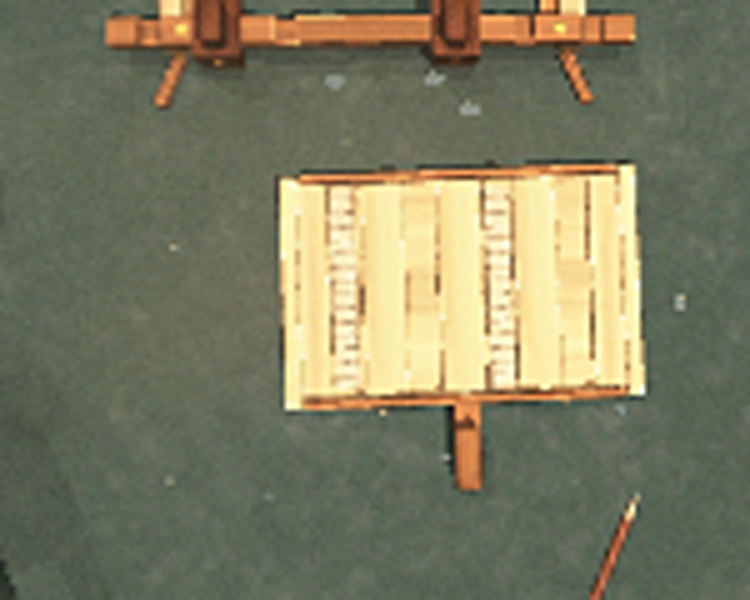

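The block is well seated in groove4 (345,288); groove2 is still filled, and 1 and 3 are empty. Picking the lower-left spare for groove3.

send_rows(
  dr=[
    [0,0,0],
    [0,0,0],
    [0,0,0],
    [0,0,0],
    [0,0,0],
    [0,0,0],
    [0,0,0],
    [0,0,0],
  ],
  xyz=[
    [-1.15,-1.9,0],
    [-1.15,-1.9,1],
    [-1.15,-1.9,3],
    [-1.15,-1.9,4.7],
    [-1.15,-1.9,4.7],
    [-1.15,-1.9,4.7],
    [-1.15,-1.9,4.7],
    [-1.15,-1.9,4.7],
  ],
  jaw=[40,40,40,40,40,0,0,0],
)

```text
time_s: 14.4
eef_pos: [0.4477, 0.365, 0.0275]
eef_rot: [-0.0, 1.0, 0.002, 0.001]
wrist_force: [-0.6, -0.9, 0.2]
opening: 0.143
grasp_force: 60.4
```

send_rows(
  dr=[
    [0,0,0],
    [0,0,0],
    [0,0,0],
    [0,0,-0.1],
    [0,0,-0.2],
    [0,0,-0.4],
    [0,0,-0.6],
    [0,0,-0.6],
  ],
  xyz=[
    [0,0,0],
    [0,0,-3],
    [0,0,-7],
    [0,6,-7],
    [2,12,-7],
    [4,18,-7],
    [6,24,-7],
    [8,30,-7],
  ],
  jaw=[0,0,0,0,0,0,0,0],
)

```text
time_s: 15.4
eef_pos: [0.5283, 0.0661, 0.0973]
eef_rot: [-0.0, 0.999, 0.034, 0.001]
wrist_force: [1.3, 1.2, -0.7]
opening: 0.14
grasp_force: 60.5
```

send_rows(
  dr=[
    [0,0,0],
    [0,0,0],
    [0,0,0],
    [0,0,0],
    [0,0,0],
    [0,0,0],
    [0,0,0],
    [0,0,0],
  ],
  xyz=[
    [0,2.5,0],
    [0,5,0],
    [0,5,0],
    [0,5,0],
    [0,5,0],
    [0,5,0],
    [0,5,0],
    [0,5,0],
  ],
  jaw=[0,0,0,0,0,0,0,0],
)

```text
time_s: 16.4
eef_pos: [0.5311, 0.0183, 0.0969]
eef_rot: [0.0, 0.999, 0.034, 0.0]
wrist_force: [-0.0, -0.5, 0.6]
opening: 0.138
grasp_force: 60.5
```

Run:
```python
from h import *
snap("top","t5.png"); im=cv2.imread('pics/raw_t5.png'); spares(im,(128,180,185,290)); tray(im)
show(); plan((.5286,.003,.034,3.7))
```

```text
spare [0.6149 0.2745] dir deg 6.6 len 108 px 175.2 206.4
spare [0.5929 0.3765] dir deg 1.3 len 122 px 141.9 212.8
tray [ 0.5304 -0.0955] rect c [534.3 -93.7] [138.7  72.4] yaw -88.78
 g1 [ 0.4614 -0.0969] g2 [ 0.5074 -0.096 ] g3 [ 0.5534 -0.095 ] g4 [ 0.5994 -0.094 ] pull [0.5282 0.0055]
{'time_s': 16.45, 'q': [-0.1892, 0.2795, 1.8312, -0.0, 1.0309, 1.3137], 'eef_pos': [0.5311, 0.0182, 0.0969], 'eef_rot': [0.0, 0.9994, 0.0339, -0.0], 'wrist_force': [-0.6931, -1.0046, -0.2112], 'opening': 0.1368, 'grasp_force': 60.4704}
plan [-0.36, 1.5, 6.29] dr [0.0, 0.0, 0.03]
```

send_rows(
  dr=[
    [0,0,0],
    [0,0,0],
    [0,0,0],
    [0,0,0],
    [0,0,0],
    [0,0,0],
    [0,0,0],
    [0,0,0],
  ],
  xyz=[
    [-0.35,1.5,0],
    [-0.35,1.5,2],
    [-0.35,1.5,4],
    [-0.35,1.5,5.5],
    [-0.35,1.5,6.3],
    [-0.35,1.5,6.3],
    [-0.35,1.5,6.3],
    [-0.35,1.5,6.3],
  ],
  jaw=[0,0,0,0,0,0,0,0],
)

```text
time_s: 17.45
eef_pos: [0.5292, 0.0028, 0.0345]
eef_rot: [0.0, 0.999, 0.034, 0.001]
wrist_force: [-0.3, 0.4, 0.3]
opening: 0.135
grasp_force: 60.5
```

send_rows(
  dr=[
    [0,0,0],
    [0,0,0],
    [0,0,0],
    [0,0,0],
    [0,0,0],
    [0,0,0.1],
    [0,0,0.2],
    [0,0,0.4],
  ],
  xyz=[
    [0,0,0],
    [0,0,0],
    [0,0,0],
    [0,0,-4],
    [0,0,-8],
    [1,-6,-8],
    [2.5,-12,-8],
    [4,-18,-8],
  ],
  jaw=[35,35,35,35,40,40,40,40],
)

```text
time_s: 18.45
eef_pos: [0.5567, 0.1868, 0.1143]
eef_rot: [0.0, 1.0, 0.012, 0.0]
wrist_force: [0.6, -0.6, 0.7]
opening: 0.4
grasp_force: 0.0
```

send_rows(
  dr=[
    [0,0,0],
    [0,0,0],
    [0,0,0],
    [0,0,0],
    [0,0,0],
    [0,0,0],
    [0,0,0],
    [0,0,0],
  ],
  xyz=[
    [0,-6,0],
    [0,-12,0],
    [0,-17,2],
    [0,-17,4],
    [0,-17,4],
    [0,-17,4],
    [0,-17,4],
    [0,-17,4],
  ],
  jaw=[40,40,40,40,40,40,40,40],
)

```text
time_s: 19.45
eef_pos: [0.5529, 0.3545, 0.0749]
eef_rot: [-0.0, 1.0, 0.012, 0.001]
wrist_force: [-0.5, 0.5, -0.0]
opening: 0.401
grasp_force: 0.0
```

Run:
```python
from h import *
snap("top","t6.png"); im=cv2.imread('pics/raw_t6.png'); tray(im); spares(im,(128,180,185,290))
show(); plan((.593,.3765,.0275,1.3))
```

```text
tray [ 0.5298 -0.0205] rect c [530.1 -20.7] [141.3 216.7] yaw 3.67
 g1 [ 0.5342 -0.0893] g2 [ 0.5312 -0.0434] g3 [0.5283 0.0025] g4 [0.5253 0.0484] pull [ 0.429  -0.0269]
spare [0.6149 0.2745] dir deg 6.6 len 108 px 175.2 206.4
spare [0.6196 0.377 ] dir deg 2.4 len 71 px 142.2 204.0
{'time_s': 19.5, 'q': [0.3901, 0.5481, 1.5012, -0.0, 1.091, 1.9362], 'eef_pos': [0.5527, 0.3546, 0.0747], 'eef_rot': [-0.0002, 0.9999, 0.0124, 0.0006], 'wrist_force': [-0.6426, 0.9001, 0.1328], 'opening': 0.4034, 'grasp_force': 0.0}
plan [4.08, -2.08, 4.72] dr [-0.0, -0.01, 0.02]
```

send_rows(
  dr=[
    [0,0,0],
    [0,0,0],
    [0,0,0],
    [0,0,0],
    [0,0,0],
    [0,0,0],
    [0,0,0],
    [0,0,0],
  ],
  xyz=[
    [4.1,-2.1,0],
    [4.1,-2.1,1],
    [4.1,-2.1,3],
    [4.1,-2.1,4.7],
    [4.1,-2.1,4.7],
    [4.1,-2.1,4.7],
    [4.1,-2.1,4.7],
    [4.1,-2.1,4.7],
  ],
  jaw=[40,40,40,40,40,0,0,0],
)

```text
time_s: 20.5
eef_pos: [0.5929, 0.3774, 0.0277]
eef_rot: [-0.0, 1.0, 0.013, 0.001]
wrist_force: [0.3, -0.7, -0.4]
opening: 0.137
grasp_force: 60.6
```

send_rows(
  dr=[
    [0,0,0],
    [0,0,0],
    [0,0,0],
    [0,0,-0.1],
    [0,0,-0.2],
    [0,0,-0.3],
    [0,0,-0.4],
    [0,0,-0.4],
  ],
  xyz=[
    [0,0,0],
    [0,0,-3],
    [0,0,-9],
    [-1,6,-9],
    [-2,12,-9],
    [-4,18,-9],
    [-5,24,-9],
    [-6,30,-9],
  ],
  jaw=[0,0,0,0,0,0,0,0],
)

```text
time_s: 21.5
eef_pos: [0.5398, 0.0739, 0.1173]
eef_rot: [0.0, 0.999, 0.034, 0.001]
wrist_force: [0.9, 0.3, -1.1]
opening: 0.142
grasp_force: 60.7
```

send_rows(
  dr=[
    [0,0,0],
    [0,0,0],
    [0,0,0],
    [0,0,0],
    [0,0,0],
    [0,0,0],
    [0,0,0],
    [0,0,0],
  ],
  xyz=[
    [0,6,0],
    [0,12,0],
    [0,15,0],
    [0,15,2],
    [0,15,2],
    [0,15,2],
    [0,15,2],
    [0,15,2],
  ],
  jaw=[0,0,0,0,0,0,0,0],
)

```text
time_s: 22.5
eef_pos: [0.5507, -0.0736, 0.0975]
eef_rot: [0.0, 0.999, 0.034, 0.0]
wrist_force: [-0.2, -0.2, -0.0]
opening: 0.139
grasp_force: 60.7
```

Run:
```python
from h import *
snap("top","t7.png",(200,190,330,290),6); im=cv2.imread('pics/raw_t7.png'); spares(im,(128,180,185,290)); tray(im)
show(); plan((.5342,-.089,.034,3.7))
```

```text
spare [0.6149 0.2746] dir deg 6.5 len 108 px 175.2 206.4
tray [0.5319 0.0475] rect c [525.1  43.3] [138.3  87.6] yaw -88.61
 g1 [0.4629 0.0458] g2 [0.5089 0.047 ] g3 [0.5549 0.0481] g4 [0.6009 0.0492] pull [0.5294 0.1485]
{'time_s': 22.55, 'q': [-0.3466, 0.325, 1.7696, -0.0, 1.0462, 1.1559], 'eef_pos': [0.5507, -0.0737, 0.0974], 'eef_rot': [0.0002, 0.9994, 0.0342, 0.0004], 'wrist_force': [-0.2105, 0.4123, -1.3251], 'opening': 0.1412, 'grasp_force': 60.7132}
plan [-1.75, 1.42, 6.34] dr [0.0, -0.01, 0.04]
```

View pics/t7.png

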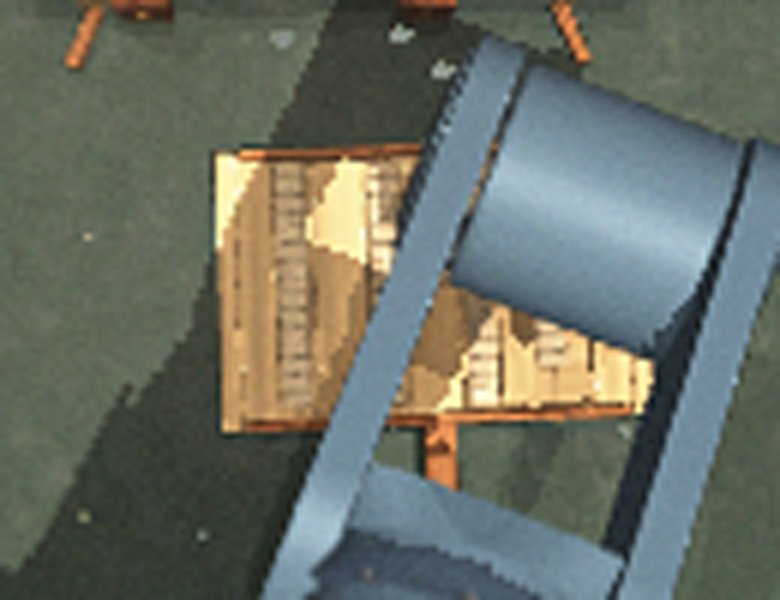

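Blocks sit in grooves 4 and 3, and groove2 is filled. The tray is unmoved, with its left edge at (217,155) to (225,430). Placing in groove1, then on to the carrier.

send_rows(
  dr=[
    [0,0,0.04],
    [0,0,0.04],
    [0,0,0.04],
    [0,0,0.04],
    [0,0,0.04],
    [0,0,0.04],
    [0,0,0.04],
    [0,0,0.04],
  ],
  xyz=[
    [-1.75,1.4,0],
    [-1.75,1.4,2],
    [-1.75,1.4,4],
    [-1.75,1.4,5.5],
    [-1.75,1.4,6.3],
    [-1.75,1.4,6.3],
    [-1.75,1.4,6.3],
    [-1.75,1.4,6.3],
  ],
  jaw=[0,0,0,0,0,0,0,0],
)

```text
time_s: 23.55
eef_pos: [0.5343, -0.0892, 0.0345]
eef_rot: [0.0, 0.999, 0.032, 0.0]
wrist_force: [-0.2, 0.1, -0.0]
opening: 0.139
grasp_force: 60.8
```

send_rows(
  dr=[
    [0,0,0],
    [0,0,0],
    [0,0,0],
    [0,0,0],
    [0,0,0],
    [0,0,0],
    [0,0,0],
    [0,0,0],
  ],
  xyz=[
    [0,0,0],
    [0,0,0],
    [0,0,0],
    [0,0,-6],
    [0,0,-12],
    [0,6,-14],
    [0,12,-14],
    [0,12,-14],
  ],
  jaw=[35,35,35,40,40,40,40,40],
)

```text
time_s: 24.55
eef_pos: [0.5416, -0.213, 0.1746]
eef_rot: [0.001, 1.0, 0.029, 0.001]
wrist_force: [0.0, 1.8, -0.1]
opening: 0.402
grasp_force: 0.0
```

Run:
```python
from h import *
show()
ims=[ctrl.camera("top") for _ in range(3)]
im=np.mean(ims,0).astype(np.uint8)[:,:,::-1]; cv2.imwrite('pics/raw_t8.png',im)
tray(im)
c=im[125:275,190:325]; cv2.imwrite('pics/t8.png',cv2.resize(c,None,fx=4,fy=4,interpolation=cv2.INTER_CUBIC))
s=ctrl.camera("scene")[:,:,::-1]; cv2.imwrite('pics/raw_s8.png',s)
```

```text
{'time_s': 24.55, 'q': [-0.5781, 0.2719, 1.6582, -0.0008, 1.209, 0.9342], 'eef_pos': [0.5416, -0.213, 0.1746], 'eef_rot': [0.001, 0.9996, 0.0294, 0.0008], 'wrist_force': [0.0041, 1.8176, -0.068], 'opening': 0.4017, 'grasp_force': 0.0}
tray [ 0.5301 -0.0197] rect c [530.  -20.4] [141.3 215.9] yaw 3.67
 g1 [ 0.5345 -0.0885] g2 [ 0.5316 -0.0426] g3 [0.5286 0.0033] g4 [0.5257 0.0492] pull [ 0.4293 -0.0261]
```

View pics/t8.png

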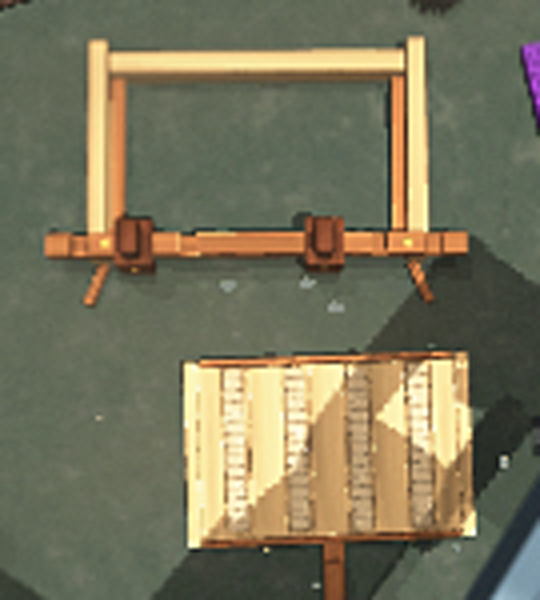

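All four grooves are filled. The bar runs from (45,245) to (468,243), with the keepers at (134,240) and (324,240).

Run:
```python
from h import *
im=cv2.imread('pics/raw_t8.png').astype(int)
f=lambda l:[(190-.5+(u+.5)/4,125-.5+(v+.5)/4) for u,v in l]
P=lambda l,z:px2w("top",f(l),z)[:,:2]
e=P([(44.5,245.5),(468,243)],.062); d=e[0]-e[1]; yaw=np.degrees(np.arctan2(-d[0],d[1])); c=e.mean(0)
print('bar',e.round(4).tolist(),np.linalg.norm(d),'c',c.round(4),'yaw',yaw)
u=d/np.linalg.norm(d); print('notches',{y:(c+u*y).round(4).tolist() for y in(-.13,-.09,-.05,.05,.09,.13)})
# dark keeper masks
b=im[165:200,195:300]; m=((b[:,:,2]>45)&(b[:,:,2]<150)&(b[:,:,2]-b[:,:,0]>25)).astype(np.uint8)
n,l,s,ce=cv2.connectedComponentsWithStats(m)
for i in range(1,n):
    if s[i,4]>40: print(s[i],(ce[i]+[195,165]).round(1),px2w("top",[ce[i]+[195,165]],.085)[0,:2].round(4))
# bar color line fit: orange rows per column
for col in list(range(204,215,3))+list(range(240,265,5))+list(range(280,304,4)):
    w=np.clip(im[170:200,col,2]-im[170:200,col,0]-60,0,None); v=(w*np.arange(170,200)).sum()/max(w.sum(),1); print(col,round(v,2),px2w("top",[(col,v)],.06)[0,:2].round(4).tolist(),end=';')
plan((*(c+u*-.05),.16,yaw))
```

```text
bar [[0.6728, 0.1915], [0.6822, -0.1192]] 0.31089693953700026 c [0.6775 0.0362] yaw 1.73497760127058
notches {-0.13: [0.6814, -0.0938], -0.09: [0.6802, -0.0538], -0.05: [0.679, -0.0138], 0.05: [0.676, 0.0861], 0.09: [0.6748, 0.1261], 0.13: [0.6736, 0.1661]}
[  7  14  81  21 326] [243.1 186.8] [0.6702 0.0656]
204 185.73 [0.6741, 0.1823];207 185.44 [0.6751, 0.1735];210 186.14 [0.6733, 0.1646];213 184.81 [0.6774, 0.1559];240 185.26 [0.6779, 0.0764];245 185.15 [0.6786, 0.0617];250 185.26 [0.6786, 0.0471];255 185.18 [0.6792, 0.0324];260 184.92 [0.6804, 0.0177];280 185.05 [0.6814, -0.041];284 185.49 [0.6804, -0.0528];288 178.17 [0.7025, -0.0641];292 180.74 [0.6951, -0.076];296 183.23 [0.688, -0.088];300 184.81 [0.6836, -0.0998];plan [15.01, -18.45, 1.33] dr [-0.01, 0.01, 0.32]
```

send_rows(
  dr=[
    [0,0,0.1],
    [0,0,0.2],
    [0,0,0.3],
    [0,0,0.3],
    [0,0,0.3],
    [0,0,0.3],
    [0,0,0.3],
    [0,0,0.3],
  ],
  xyz=[
    [3,-4,0],
    [7,-9,0],
    [11,-14,0],
    [15,-18.5,0],
    [15,-18.5,1],
    [15,-18.5,3],
    [15,-18.5,4],
    [15,-18.5,4],
  ],
  jaw=[60,60,60,60,60,60,60,60],
)

```text
time_s: 25.75
eef_pos: [0.6779, -0.0156, 0.132]
eef_rot: [-0.0, 1.0, 0.015, -0.002]
wrist_force: [-0.1, 0.4, 0.7]
opening: 0.597
grasp_force: 0.0
```

Run:
```python
from h import *
show(); plan((.6797,-.015,.092,1.8)); snap("scene","s9.png",(170,150,320,262),5.3)
```

```text
{'time_s': 25.75, 'q': [-0.1976, 0.5199, 1.4122, -0.0001, 1.213, 1.3428], 'eef_pos': [0.6779, -0.0156, 0.132], 'eef_rot': [-0.0003, 0.9999, 0.0152, -0.0017], 'wrist_force': [-0.1354, 0.4269, 0.6788], 'opening': 0.5969, 'grasp_force': 0.0}
plan [0.2, -0.05, 4.0] dr [-0.01, 0.03, -0.01]
```

View pics/s9.png

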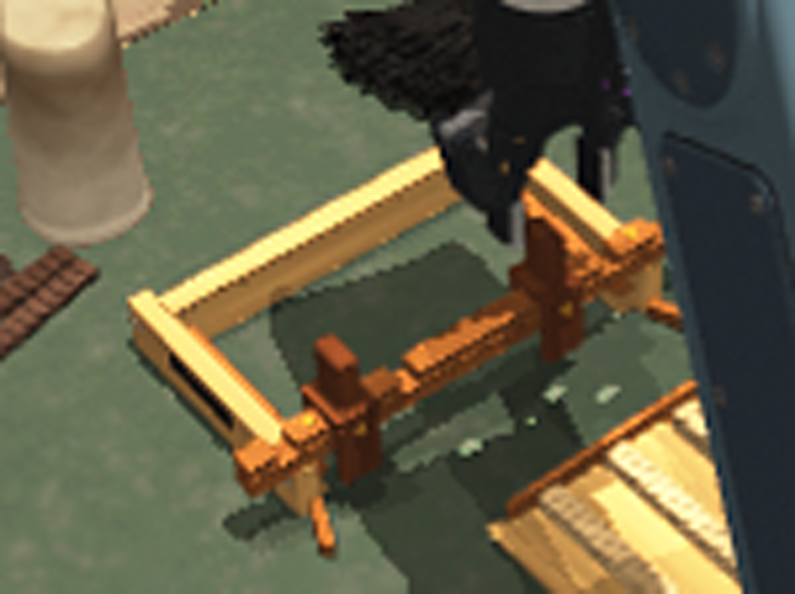

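The open fingers straddle the right keeper's grip at (545,235).

send_rows(
  dr=[
    [0,0,0],
    [0,0,0],
    [0,0,0],
    [0,0,0],
    [0,0,0],
    [0,0,0],
    [0,0,0],
    [0,0,0],
  ],
  xyz=[
    [0.2,0,1.5],
    [0.2,0,3],
    [0.2,0,4],
    [0.2,0,4],
    [0.2,0,4],
    [0.2,0,4],
    [0.2,0,4],
    [0.2,0,4],
  ],
  jaw=[60,60,60,60,0,0,0,0],
)

```text
time_s: 26.8
eef_pos: [0.682, -0.0147, 0.0947]
eef_rot: [0.0, 1.0, 0.016, 0.001]
wrist_force: [-0.4, -0.2, 3.2]
opening: 0.155
grasp_force: 58.8
```

send_rows(
  dr=[
    [0,0,0],
    [0,0,0],
    [0,0,0],
    [0,0,0],
    [0,0,0],
    [0,0,0],
    [0,0,0],
    [0,0,0],
  ],
  xyz=[
    [0,0,0],
    [0,0,0],
    [0,0,-0.4],
    [0,0,-0.9],
    [0,0,-1.3],
    [0,0,-1.3],
    [0,0,-1.3],
    [0,0,-1.3],
  ],
  jaw=[0,0,0,0,0,0,0,0],
)

```text
time_s: 27.8
eef_pos: [0.6812, -0.0146, 0.1066]
eef_rot: [-0.0, 1.0, 0.016, -0.0]
wrist_force: [-0.3, -0.3, -1.6]
opening: 0.149
grasp_force: 58.4
```

Run:
```python
from h import *
show(); print(np.round(ctrl.get_obs()["torque"],2)); im=ctrl.camera("scene"); cv2.imwrite('pics/raw_s10.png',im[:,:,::-1])
```

```text
{'time_s': 27.8, 'q': [-0.1952, 0.5548, 1.4166, -0.0, 1.1707, 1.3436], 'eef_pos': [0.6812, -0.0146, 0.1066], 'eef_rot': [-0.0, 0.9999, 0.016, -0.0002], 'wrist_force': [-0.2891, -0.2989, -1.631], 'opening': 0.1494, 'grasp_force': 58.4176}
[-0.01  0.01 -0.  ]
```

send_rows(
  dr=[
    [0,0,0],
    [0,0,0],
    [0,0,0],
    [0,0,0],
    [0,0,0],
    [0,0,0],
    [0,0,0],
    [0,0,0],
  ],
  xyz=[
    [0,0,-0.2],
    [0,1.4,-0.2],
    [0,2.8,-0.2],
    [0,4.2,-0.2],
    [0,5.6,-0.2],
    [0,7,-0.2],
    [0,8,-0.2],
    [0,8,-0.2],
  ],
  jaw=[0,0,0,0,0,0,0,0],
)

```text
time_s: 28.85
eef_pos: [0.684, -0.0955, 0.1089]
eef_rot: [0.0, 1.0, 0.015, 0.0]
wrist_force: [0.0, 0.3, -0.9]
opening: 0.154
grasp_force: 58.5
```

Run:
```python
from h import *
show(); print(np.round(ctrl.get_obs()["torque"],2)); snap("top","t11.png",(195,150,310,215),6.9)
```

```text
{'time_s': 28.85, 'q': [-0.3102, 0.5699, 1.3884, 0.0, 1.1832, 1.2297], 'eef_pos': [0.684, -0.0955, 0.1089], 'eef_rot': [0.0, 0.9999, 0.0155, 0.0], 'wrist_force': [0.0258, 0.2791, -0.9109], 'opening': 0.1543, 'grasp_force': 58.474}
[-0.    0.01  0.  ]
```

View pics/t11.png

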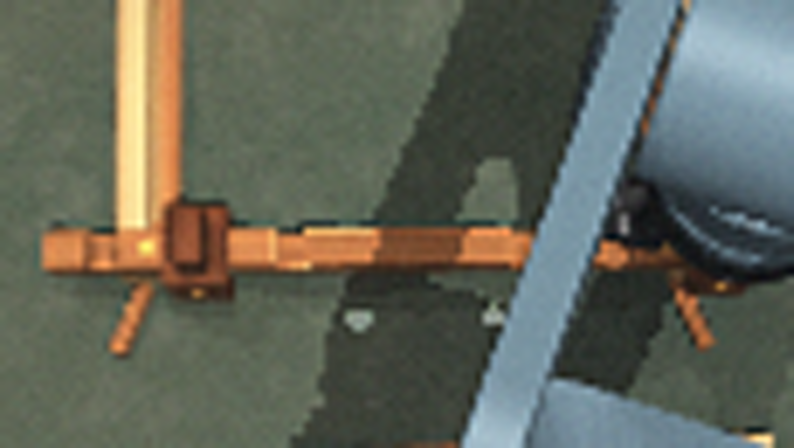

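The keeper now hangs over the outer notch; its plate shows at (720,285) and the forces are near zero. Lowering.

send_rows(
  dr=[
    [0,0,0],
    [0,0,0],
    [0,0,0],
    [0,0,0],
    [0,0,0],
    [0,0,0],
    [0,0,0],
    [0,0,0],
  ],
  xyz=[
    [0,-0.05,0.3],
    [0,-0.05,0.6],
    [0,-0.05,0.9],
    [0,-0.05,1.2],
    [0,-0.05,1.4],
    [0,-0.05,1.4],
    [0,-0.05,1.4],
    [0,-0.05,1.4],
  ],
  jaw=[0,0,0,0,0,0,0,0],
)

```text
time_s: 29.9
eef_pos: [0.6839, -0.0942, 0.0949]
eef_rot: [0.0, 1.0, 0.016, 0.0]
wrist_force: [-0.8, -0.2, -1.0]
opening: 0.15
grasp_force: 58.5
```

send_rows(
  dr=[
    [0,0,0],
    [0,0,0],
    [0,0,0],
    [0,0,0],
    [0,0,0],
    [0,0,0],
    [0,0,0],
    [0,0,0],
  ],
  xyz=[
    [0,0,0],
    [0,0,0],
    [0,0,0],
    [0,0,-3],
    [0,0,-6],
    [0,-5,-6],
    [0,-10,-6],
    [0,-16,-6],
  ],
  jaw=[60,60,60,60,60,60,60,60],
)

```text
time_s: 30.9
eef_pos: [0.6789, 0.0665, 0.1552]
eef_rot: [0.0, 1.0, 0.015, 0.0]
wrist_force: [0.8, -0.2, -0.7]
opening: 0.6
grasp_force: 0.0
```

send_rows(
  dr=[
    [0,0,0],
    [0,0,0],
    [0,0,0],
    [0,0,0],
    [0,0,0],
    [0,0,0],
    [0,0,0],
    [0,0,0],
  ],
  xyz=[
    [0,-3,0],
    [0,-6,0],
    [0,-6,1],
    [0,-6,2.5],
    [0,-6,2.5],
    [0,-6,2.5],
    [0,-6,2.5],
    [0,-6,2.5],
  ],
  jaw=[60,60,60,60,60,60,60,60],
)

```text
time_s: 31.9
eef_pos: [0.6773, 0.1255, 0.1304]
eef_rot: [0.0, 1.0, 0.016, 0.0]
wrist_force: [-0.1, -0.4, -0.4]
opening: 0.602
grasp_force: 0.0
```

Run:
```python
from h import *
show(); plan((.6765,.126,.094,1.8)); im=ctrl.camera("top"); cv2.imwrite('pics/raw_t12.png',im[:,:,::-1])
im=ctrl.camera("scene"); cv2.imwrite('pics/raw_s12.png',im[:,:,::-1])
a=cv2.resize(im[150:250,190:310,::-1],None,fx=5,fy=5,interpolation=cv2.INTER_CUBIC); cv2.imwrite('pics/s12.png',a)
```

```text
{'time_s': 31.9, 'q': [0.0113, 0.5407, 1.3846, -0.0, 1.2154, 1.5505], 'eef_pos': [0.6773, 0.1255, 0.1304], 'eef_rot': [0.0, 0.9999, 0.0158, 0.0004], 'wrist_force': [-0.1196, -0.3856, -0.3572], 'opening': 0.6024, 'grasp_force': 0.0}
plan [-0.08, -0.05, 3.64] dr [0.0, -0.01, 0.0]
```

Descend to the grip, close and lift.

send_rows(
  dr=[
    [0,0,0],
    [0,0,0],
    [0,0,0],
    [0,0,0],
    [0,0,0],
    [0,0,0],
    [0,0,0],
    [0,0,0],
  ],
  xyz=[
    [0,0,1.5],
    [0,0,3],
    [0,0,3.55],
    [0,0,3.55],
    [0,0,3.55],
    [0,0,3.55],
    [0,0,3.55],
    [0,0,3.55],
  ],
  jaw=[60,60,60,60,0,0,0,0],
)

```text
time_s: 33.0
eef_pos: [0.6774, 0.1258, 0.0951]
eef_rot: [-0.0, 1.0, 0.016, 0.001]
wrist_force: [0.7, -0.1, 2.4]
opening: 0.156
grasp_force: 58.9
```

send_rows(
  dr=[
    [0,0,0],
    [0,0,0],
    [0,0,0],
    [0,0,0],
    [0,0,0],
    [0,0,0],
    [0,0,0],
    [0,0,0],
  ],
  xyz=[
    [0,0,0],
    [0,0,0],
    [0,0,-0.4],
    [0,0,-0.9],
    [0,0,-1.4],
    [0,0,-1.4],
    [0,0,-1.4],
    [0,0,-1.4],
  ],
  jaw=[0,0,0,0,0,0,0,0],
)

```text
time_s: 34.0
eef_pos: [0.6767, 0.1257, 0.1081]
eef_rot: [-0.0, 1.0, 0.016, -0.0]
wrist_force: [-0.4, 0.7, -0.3]
opening: 0.151
grasp_force: 58.5
```

send_rows(
  dr=[
    [0,0,0],
    [0,0,0],
    [0,0,0],
    [0,0,0],
    [0,0,0],
    [0,0,0],
    [0,0,0],
    [0,0,0],
  ],
  xyz=[
    [0,-0.7,0],
    [0,-1.4,0],
    [0,-2.1,0],
    [0,-2.8,0],
    [0,-3.5,0],
    [0,-4,0],
    [0,-4,0],
    [0,-4,0],
  ],
  jaw=[0,0,0,0,0,0,0,0],
)

```text
time_s: 35.0
eef_pos: [0.6756, 0.1656, 0.1084]
eef_rot: [0.0, 1.0, 0.016, -0.0]
wrist_force: [0.5, -0.3, -1.9]
opening: 0.153
grasp_force: 58.5
```

send_rows(
  dr=[
    [0,0,0],
    [0,0,0],
    [0,0,0],
    [0,0,0],
    [0,0,0],
    [0,0,0],
    [0,0,0],
    [0,0,0],
  ],
  xyz=[
    [0,0,0.4],
    [0,0,0.8],
    [0,0,1.1],
    [0,0,1.35],
    [0,0,1.35],
    [0,0,1.35],
    [0,0,1.35],
    [0,0,1.35],
  ],
  jaw=[0,0,0,0,0,0,0,0],
)

```text
time_s: 36.0
eef_pos: [0.6756, 0.1657, 0.0951]
eef_rot: [0.0, 1.0, 0.016, 0.0]
wrist_force: [-3.1, -0.3, 3.6]
opening: 0.153
grasp_force: 59.2
```

send_rows(
  dr=[
    [0,0,0],
    [0,0,0],
    [0,0,0],
    [0,0,0],
    [0,0,0],
    [0,0,0],
    [0,0,0],
    [0,0,0],
  ],
  xyz=[
    [0,0,0],
    [0,0,0],
    [0,0,0],
    [0,0,-3],
    [0,0,-6],
    [-5,3,-6],
    [-10,5,-6],
    [-15,5,-6],
  ],
  jaw=[60,60,60,60,60,60,60,60],
)

```text
time_s: 37.0
eef_pos: [0.526, 0.1097, 0.1548]
eef_rot: [0.0, 1.0, 0.015, 0.0]
wrist_force: [-0.6, 0.7, 0.2]
opening: 0.598
grasp_force: 0.0
```

send_rows(
  dr=[
    [0,0,0],
    [0,0,0],
    [0,0,0],
    [0,0,0],
    [0,0,0],
    [0,0,0],
    [0,0,0],
    [0,0,0],
  ],
  xyz=[
    [-5,2,0],
    [-9,4,0],
    [-9,4,0],
    [-9,4,0],
    [-9,4,0],
    [-9,4,0],
    [-9,4,0],
    [-9,4,0],
  ],
  jaw=[60,60,60,60,60,60,60,60],
)

```text
time_s: 38.0
eef_pos: [0.4387, 0.0682, 0.1547]
eef_rot: [-0.0, 1.0, 0.016, -0.0]
wrist_force: [-0.4, -0.2, -0.7]
opening: 0.601
grasp_force: 0.0
```

Run:
```python
from h import *
snap("top","t13.png",(190,150,330,275),5); im=cv2.imread('pics/raw_t13.png'); tray(im)
show(); plan((.4291,-.0265,.08,3.7),(.4291,-.0265,.033,3.7))
```

```text
tray [ 0.5315 -0.0216] rect c [530.9 -20.3] [141.4 214.4] yaw 1.66
 g1 [ 0.5335 -0.0906] g2 [ 0.5322 -0.0446] g3 [0.5308 0.0014] g4 [0.5295 0.0474] pull [ 0.4305 -0.0245]
{'time_s': 38.05, 'q': [-0.1144, -0.0015, 2.0134, 0.0, 1.13, 1.4243], 'eef_pos': [0.4386, 0.0682, 0.1547], 'eef_rot': [-0.0, 0.9999, 0.0161, -0.0001], 'wrist_force': [0.091, -0.078, 0.2102], 'opening': 0.6028, 'grasp_force': 0.0}
plan [-1.26, 9.43, 7.47] dr [-0.0, 0.0, -0.31]
plan [-1.26, 9.43, 12.17] dr [-0.0, 0.0, -0.31]
```

View pics/t13.png

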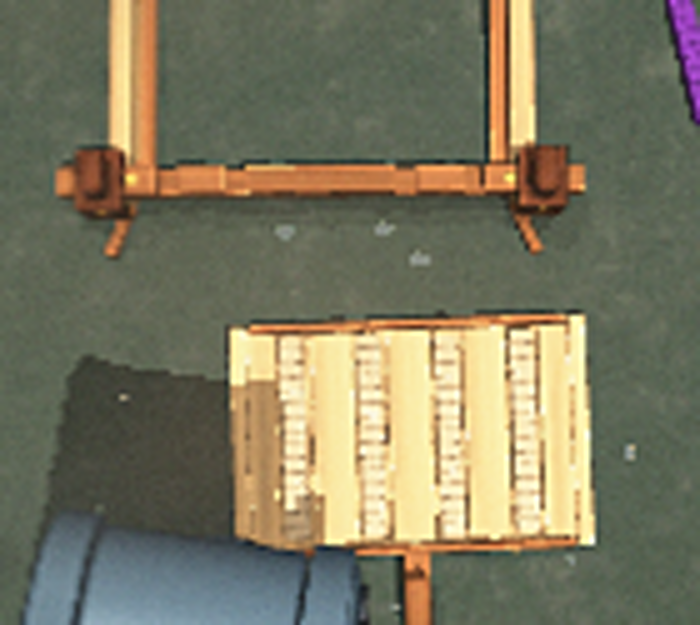

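Both keepers are seated in the outer notches at (98,180) and (543,180), and the tray is unmoved with its pull at (417,580). Gripping the pull next.

send_rows(
  dr=[
    [0,0,-0.1],
    [0,0,-0.2],
    [0,0,-0.31],
    [0,0,-0.31],
    [0,0,-0.31],
    [0,0,-0.31],
    [0,0,-0.31],
    [0,0,-0.31],
  ],
  xyz=[
    [-0.6,5,0],
    [-1.2,9.4,2],
    [-1.2,9.4,6],
    [-1.2,9.4,10],
    [-1.2,9.4,12],
    [-1.2,9.4,12],
    [-1.2,9.4,12],
    [-1.2,9.4,12],
  ],
  jaw=[60,60,60,60,60,60,0,0],
)

```text
time_s: 39.05
eef_pos: [0.4307, -0.0265, 0.0361]
eef_rot: [0.0, 0.999, 0.032, 0.001]
wrist_force: [-2.4, 1.7, 13.1]
opening: 0.183
grasp_force: 23.0
```

send_rows(
  dr=[
    [0,0,0],
    [0,0,0],
    [0,0,0],
    [0,0,0],
    [0,0,0],
    [0,0,0],
    [0,0,0],
    [0,0,0],
  ],
  xyz=[
    [0,0,0],
    [0,0,0],
    [0,0,0],
    [0,0,0],
    [0,0,0],
    [0,0,0],
    [0,0,0],
    [0,0,0],
  ],
  jaw=[0,0,0,0,0,0,0,0],
)

```text
time_s: 40.05
eef_pos: [0.4307, -0.0266, 0.0362]
eef_rot: [0.0, 0.999, 0.032, 0.001]
wrist_force: [-1.5, -0.5, 7.5]
opening: 0.177
grasp_force: 59.5
```

Run:
```python
from h import *
im=ctrl.camera("top")[:,:,::-1]; cv2.imwrite('pics/raw_t14.png',im); tray(im,(225,200,325,262))
show(); plan((.455,.029,.0345,1.8))
```

```text
tray [ 0.5301 -0.0228] rect c [529.4 -21.3] [144.7 217.1] yaw 1.36
 g1 [ 0.5317 -0.0917] g2 [ 0.5307 -0.0458] g3 [5.296e-01 2.000e-04] g4 [0.5285 0.0462] pull [ 0.4291 -0.0252]
{'time_s': 40.1, 'q': [-0.3381, 0.2018, 2.0985, 0.0001, 0.8388, 1.1684], 'eef_pos': [0.4307, -0.0266, 0.0362], 'eef_rot': [0.0004, 0.9995, 0.0321, 0.0012], 'wrist_force': [-1.9175, -0.2505, 6.3274], 'opening': 0.1778, 'grasp_force': 59.4969}
plan [2.78, -5.39, 0.17] dr [0.01, -0.02, 0.31]
```

send_rows(
  dr=[
    [0,0,0],
    [0,0,0.05],
    [0,0,0.1],
    [0,0,0.15],
    [0,0,0.2],
    [0,0,0.25],
    [0,0,0.31],
    [0,0,0.31],
  ],
  xyz=[
    [0,0,-0.2],
    [0.4,-0.9,-0.2],
    [0.8,-1.8,-0.2],
    [1.2,-2.7,-0.2],
    [1.7,-3.6,-0.2],
    [2.2,-4.5,-0.2],
    [2.7,-5.4,-0.2],
    [2.7,-5.4,-0.2],
  ],
  jaw=[0,0,0,0,0,0,0,0],
)

```text
time_s: 41.1
eef_pos: [0.4535, 0.0302, 0.0368]
eef_rot: [-0.0, 1.0, 0.017, 0.0]
wrist_force: [0.6, 0.6, -3.6]
opening: 0.183
grasp_force: 58.7
```

Run:
```python
from h import *
im=ctrl.camera("top")[:,:,::-1]; cv2.imwrite('pics/raw_t15.png',im); tray(im,(205,190,310,251))
show(); print(ctrl.get_obs()['torque']); plan((.455,.029,.0345,1.8),(.6415,.0348,.0345,1.8))
```

```text
tray [0.5579 0.0302] rect c [555.3  33.7] [132.8 217.8] yaw 1.38
 g1 [ 0.5596 -0.0388] g2 [0.5585 0.0072] g3 [0.5574 0.0532] g4 [0.5563 0.0992] pull [0.457  0.0278]
{'time_s': 41.15, 'q': [-0.1965, 0.2448, 2.0409, 0.0002, 0.8558, 1.3407], 'eef_pos': [0.4533, 0.03, 0.0368], 'eef_rot': [-0.0001, 0.9999, 0.0168, 0.0001], 'wrist_force': [0.8064, 0.8547, -2.9697], 'opening': 0.1808, 'grasp_force': 58.708}
[0.0931029  0.04453674 0.18731667]
plan [0.17, 0.1, 0.23] dr [-0.0, -0.0, 0.02]
plan [18.83, 0.15, 0.23] dr [-0.0, -0.0, 0.02]
```

send_rows(
  dr=[
    [0,0,0],
    [0,0,0],
    [0,0,0],
    [0,0,0],
    [0,0,0],
    [0,0,0],
    [0,0,0],
    [0,0,0],
  ],
  xyz=[
    [0.8,0.1,0.1],
    [2,0.15,0.1],
    [3.5,0.15,0.1],
    [5,0.15,0.1],
    [6.5,0.15,0.1],
    [8,0.15,0.1],
    [9,0.15,0.1],
    [9,0.15,0.1],
  ],
  jaw=[0,0,0,0,0,0,0,0],
)

```text
time_s: 42.15
eef_pos: [0.5439, 0.0304, 0.0359]
eef_rot: [0.0, 1.0, 0.016, 0.0]
wrist_force: [0.6, -0.7, 0.9]
opening: 0.18
grasp_force: 59.5
```

Run:
```python
from h import *
show(); print(ctrl.get_obs()['torque']); plan((.6415,.0348,.0345,1.8))
im=ctrl.camera("top")[:,:,::-1]; cv2.imwrite('pics/raw_t16.png',im)
```

```text
{'time_s': 42.15, 'q': [-0.1621, 0.4085, 1.8131, -0.0, 0.9191, 1.377], 'eef_pos': [0.5439, 0.0304, 0.0359], 'eef_rot': [0.0001, 0.9999, 0.0158, 0.0005], 'wrist_force': [0.5828, -0.6869, 0.9443], 'opening': 0.1802, 'grasp_force': 59.5346}
[ 0.07581184  0.06264115 -0.03489004]
plan [9.76, -0.13, 0.15] dr [0.0, -0.01, 0.0]
```

send_rows(
  dr=[
    [0,0,0],
    [0,0,0],
    [0,0,0],
    [0,0,0],
    [0,0,0],
    [0,0,0],
    [0,0,0],
    [0,0,0],
  ],
  xyz=[
    [1.2,0,0],
    [2.6,0,0],
    [4,-0.05,0],
    [5.4,-0.05,0],
    [6.8,-0.1,0],
    [8.2,-0.1,0],
    [9.2,-0.1,0],
    [9.2,-0.1,0],
  ],
  jaw=[0,0,0,0,0,0,0,0],
)

```text
time_s: 43.2
eef_pos: [0.6356, 0.0346, 0.036]
eef_rot: [0.0, 1.0, 0.016, 0.001]
wrist_force: [0.3, -1.1, 1.5]
opening: 0.18
grasp_force: 59.7
```

send_rows(
  dr=[
    [0,0,0],
    [0,0,0],
    [0,0,0],
    [0,0,0],
    [0,0,0],
    [0,0,0],
    [0,0,0],
    [0,0,0],
  ],
  xyz=[
    [0.1,0,0],
    [0.2,0,0],
    [0.3,0,0],
    [0.4,0,0],
    [0.5,0,0],
    [0.5,0,0],
    [0.5,0,0],
    [0.5,0,0],
  ],
  jaw=[0,0,0,0,0,0,0,0],
)

```text
time_s: 44.2
eef_pos: [0.6385, 0.0349, 0.0361]
eef_rot: [-0.0, 1.0, 0.016, -0.002]
wrist_force: [-8.7, -1.0, 8.5]
opening: 0.179
grasp_force: 60.6
```

Run:
```python
from h import *
show(); print(ctrl.get_obs()['torque'])
im=ctrl.camera("top")[:,:,::-1]; cv2.imwrite('pics/raw_t17.png',im)
```

```text
{'time_s': 44.2, 'q': [-0.1305, 0.5752, 1.554, -0.0005, 1.0156, 1.4084], 'eef_pos': [0.6385, 0.0349, 0.0361], 'eef_rot': [-0.0, 0.9999, 0.0161, -0.0016], 'wrist_force': [-8.6561, -0.9624, 8.544], 'opening': 0.1786, 'grasp_force': 60.5574}
[-0.00166371  1.43784744 -0.00338346]
```

send_rows(
  dr=[
    [0,0,0],
    [0,0,0],
    [0,0,0],
    [0,0,0],
    [0,0,0],
    [0,0,0],
    [0,0,0],
    [0,0,0],
  ],
  xyz=[
    [0.1,0,0],
    [0.2,0,0],
    [0.3,0,0],
    [0.3,0,0],
    [0.3,0,0],
    [0,0,0],
    [-0.2,0,0],
    [-0.2,0,0],
  ],
  jaw=[0,0,0,0,0,0,0,0],
)

```text
time_s: 45.25
eef_pos: [0.6383, 0.0348, 0.036]
eef_rot: [-0.0, 1.0, 0.016, 0.0]
wrist_force: [1.7, 0.1, -0.4]
opening: 0.176
grasp_force: 59.4
```

Run:
```python
from h import *
show()
```

```text
{'time_s': 45.25, 'q': [-0.1309, 0.5729, 1.558, 0.0001, 1.0099, 1.4079], 'eef_pos': [0.6383, 0.0348, 0.036], 'eef_rot': [-0.0, 0.9999, 0.0159, 0.0004], 'wrist_force': [1.6761, 0.1315, -0.4031], 'opening': 0.1763, 'grasp_force': 59.395}
```

send_rows(
  dr=[
    [0,0,0],
    [0,0,0],
    [0,0,0],
    [0,0,0],
    [0,0,0],
    [0,0,0],
    [0,0,0],
    [0,0,0],
  ],
  xyz=[
    [0,0,0],
    [0,0,0],
    [0,0,0],
    [0,0,-4],
    [0,0,-8],
    [0,0,-12],
    [-4,5,-12],
    [-8,10,-12],
  ],
  jaw=[50,50,50,50,50,50,60,60],
)

```text
time_s: 46.25
eef_pos: [0.5627, -0.0659, 0.1567]
eef_rot: [0.0, 1.0, 0.017, 0.001]
wrist_force: [-0.4, -1.2, 0.6]
opening: 0.598
grasp_force: 0.0
```

send_rows(
  dr=[
    [0,0,0],
    [0,0,0],
    [0,0,0],
    [0,0,0],
    [0,0,0],
    [0,0,0],
    [0,0,0],
    [0,0,0],
  ],
  xyz=[
    [-2,5,0],
    [-2,10,0],
    [-2,13,0],
    [-2,13,0],
    [-2,13,0],
    [-2,13,0],
    [-2,13,0],
    [-2,13,0],
  ],
  jaw=[60,60,60,60,60,60,60,60],
)

```text
time_s: 47.25
eef_pos: [0.5474, -0.1952, 0.1559]
eef_rot: [-0.0, 1.0, 0.016, 0.0]
wrist_force: [-0.0, 0.2, 0.5]
opening: 0.603
grasp_force: 0.0
```

Run:
```python
from h import *
snap("top","t18.png"); im=cv2.imread('pics/raw_t18.png'); show(); plan((.684,-.0942,.13,1.8))
# column profile through carrier (x profile) at centre and between: row values R,G,B
b=im.astype(int)
for y in (.08,-.01):
    P=np.array([[x,y,.026] for x in np.arange(.66,.84,.003)]); uv=w2px("top",P)
    g=[tuple(b[int(round(v)),int(round(u)),::-1]) for u,v in uv]
    print(y,[(round(float(p[0]),3),*map(int,c)) for p,c in zip(P,g) if p[0]>.77 or p[0]<.69])
```

```text
{'time_s': 47.3, 'q': [-0.5469, 0.2944, 1.6715, 0.0, 1.1757, 0.9912], 'eef_pos': [0.5474, -0.1953, 0.1559], 'eef_rot': [-0.0, 0.9999, 0.0164, -0.0], 'wrist_force': [-0.0317, -0.7408, 0.6078], 'opening': 0.6003, 'grasp_force': 0.0}
plan [13.99, -9.66, 2.59] dr [-0.0, 0.0, 0.01]
0.08 [(0.66, 104, 106, 85), (0.663, 86, 86, 68), (0.666, 143, 98, 63), (0.669, 211, 134, 81), (0.672, 122, 79, 50), (0.675, 236, 186, 119), (0.678, 214, 135, 80), (0.681, 217, 137, 84), (0.684, 215, 136, 82), (0.687, 195, 123, 70), (0.771, 251, 236, 169), (0.774, 252, 240, 174), (0.777, 252, 242, 179), (0.78, 252, 242, 179), (0.783, 251, 239, 174), (0.786, 251, 239, 175), (0.789, 251, 239, 174), (0.792, 251, 238, 171), (0.795, 253, 240, 176), (0.798, 247, 227, 162), (0.801, 155, 96, 60), (0.804, 224, 151, 93), (0.807, 148, 108, 74), (0.81, 136, 107, 72), (0.813, 159, 120, 81), (0.816, 231, 188, 125), (0.819, 251, 235, 168), (0.822, 250, 233, 167), (0.825, 251, 230, 159), (0.828, 244, 208, 145), (0.831, 149, 131, 99), (0.834, 126, 122, 99), (0.837, 128, 124, 96)]
-0.01 [(0.66, 95, 100, 83), (0.663, 75, 80, 65), (0.666, 97, 63, 40), (0.669, 180, 108, 63), (0.672, 148, 92, 58), (0.675, 181, 108, 64), (0.678, 222, 139, 84), (0.681, 212, 136, 77), (0.684, 212, 136, 77), (0.687, 221, 144, 86), (0.771, 252, 239, 172), (0.774, 252, 238, 172), (0.777, 252, 238, 173), (0.78, 252, 237, 171), (0.783, 252, 236, 169), (0.786, 252, 236, 170), (0.789, 252, 238, 173), (0.792, 252, 237, 174), (0.795, 253, 238, 174), (0.798, 250, 216, 148), (0.801, 139, 86, 52), (0.804, 139, 86, 52), (0.807, 244, 171, 104), (0.81, 184, 120, 75), (0.813, 118, 91, 60), (0.816, 131, 100, 67), (0.819, 209, 166, 108), (0.822, 255, 239, 168), (0.825, 251, 229, 158), (0.828, 250, 227, 158), (0.831, 247, 212, 141), (0.834, 202, 165, 115), (0.837, 116, 113, 91)]
```

Run:
```python
from h import *
t=np.mean([ctrl.camera("top") for _ in range(2)],0).astype(np.uint8)[:,:,::-1]
s=np.mean([ctrl.camera("scene") for _ in range(2)],0).astype(np.uint8)[:,:,::-1]
cv2.imwrite('pics/raw_t19.png',t); cv2.imwrite('pics/raw_s19.png',s)
r=lambda i:cv2.resize(i,None,fx=6,fy=6,interpolation=cv2.INTER_CUBIC)
cv2.imwrite('pics/m19.png',np.vstack([r(t[132:174,198:328]),r(s[165:223,188:318])]))
```

```text
(no output)
```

View pics/m19.png

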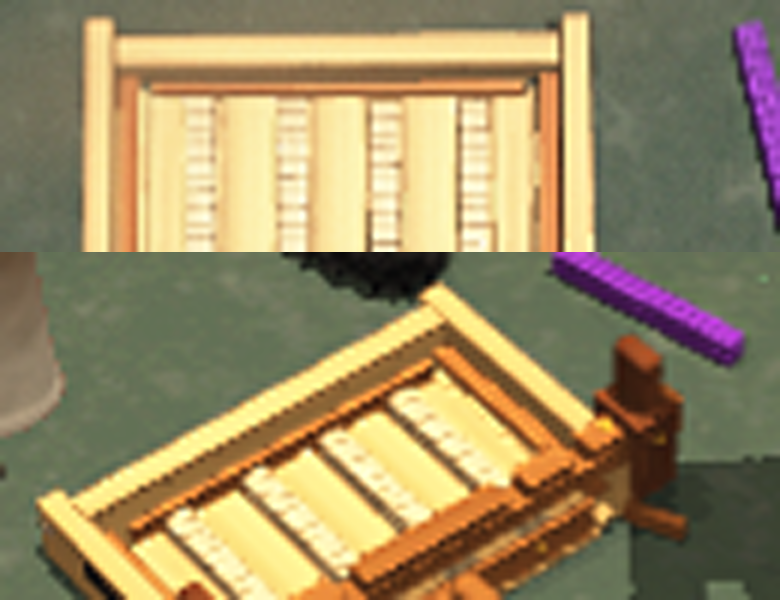

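Run:
```python
from h import *
a=np.radians(1.8);R=np.array([[np.cos(a),-np.sin(a)],[np.sin(a),np.cos(a)]]);c=np.array([.676,.036])
def W(x,y,z): p=c+R@[x,y]; return [*p,z]
for n in("top","scene"):
    for g in(0,.003,.006):
        e=w2px(n,[W(.1345,.08,.038),W(.1345,-.06,.038)]); w=w2px(n,[W(.1345-g,.08,.024),W(.1345-g,-.06,.024)]); 
        u=e.mean(0)[0]; f=lambda p:p[0,1]+(u-p[0,0])*(p[1,1]-p[0,1])/(p[1,0]-p[0,0]); print(n,g,'col %.1f edge %.2f wall %.2f sep %.2f'%(u,f(e),f(w),f(w)-f(e)))
t=cv2.imread('pics/raw_t19.png');s=cv2.imread('pics/raw_s19.png')
for u in(228,252,269): print(u,[(v,*map(int,t[v,u,::-1])) for v in range(138,150)])
for u in(228,238,248): print(u,[(v,*map(int,s[v,u,::-1])) for v in range(180,205)])
```

```text
top 0 col 250.5 edge 143.15 wall 144.22 sep 1.07
top 0.003 col 250.5 edge 143.15 wall 145.19 sep 2.03
top 0.006 col 250.5 edge 143.15 wall 146.15 sep 2.99
scene 0 col 230.1 edge 194.47 wall 197.86 sep 3.39
scene 0.003 col 230.1 edge 194.47 wall 198.71 sep 4.24
scene 0.006 col 230.1 edge 194.47 wall 199.55 sep 5.09
228 [(138, 237, 197, 135), (139, 251, 231, 163), (140, 248, 229, 159), (141, 250, 227, 158), (142, 232, 184, 123), (143, 158, 121, 83), (144, 138, 109, 75), (145, 153, 112, 75), (146, 221, 147, 92), (147, 152, 95, 60), (148, 232, 203, 154), (149, 243, 218, 155)]
252 [(138, 246, 207, 140), (139, 251, 230, 159), (140, 250, 232, 166), (141, 253, 239, 172), (142, 221, 180, 120), (143, 147, 112, 73), (144, 135, 104, 72), (145, 145, 111, 74), (146, 235, 165, 98), (147, 150, 96, 58), (148, 238, 196, 129), (149, 251, 229, 157)]
269 [(138, 247, 215, 145), (139, 250, 225, 154), (140, 251, 230, 162), (141, 255, 239, 168), (142, 206, 164, 108), (143, 132, 101, 67), (144, 117, 92, 59), (145, 185, 123, 77), (146, 243, 170, 103), (147, 139, 84, 48), (148, 249, 214, 142), (149, 253, 241, 1
[... 906 characters left out ...]
, 39), (198, 248, 207, 129), (199, 255, 254, 157), (200, 255, 244, 151), (201, 255, 241, 148), (202, 255, 241, 147), (203, 254, 236, 142), (204, 254, 232, 132)]
248 [(180, 255, 239, 136), (181, 255, 238, 142), (182, 255, 240, 143), (183, 255, 231, 131), (184, 135, 92, 49), (185, 148, 105, 56), (186, 142, 103, 55), (187, 139, 102, 54), (188, 178, 118, 59), (189, 253, 156, 65), (190, 99, 52, 24), (191, 102, 53, 22), (192, 176, 127, 64), (193, 255, 255, 187), (194, 255, 242, 146), (195, 254, 234, 136), (196, 253, 230, 131), (197, 252, 230, 148), (198, 252, 236, 171), (199, 243, 213, 141), (200, 255, 248, 187), (201, 255, 255, 204), (202, 255, 255, 204), (203, 217, 173, 111), (204, 107, 81, 51)]
```

The picture shows a dark strip of about 3 px between the tray's rear wall (340,80) and the back board (340,67). Flush would be about 1 px, so the tray is still about 4–5 mm short. My last push ended by easing back while still gripping. I'll regrip and push to a verified stop, without pulling back.

Run:
```python
from h import *
show(); plan((.638,.0346,.12,1.8))
```

```text
{'time_s': 47.5, 'q': [-0.5476, 0.2946, 1.6713, 0.0, 1.1757, 0.9911], 'eef_pos': [0.5473, -0.1957, 0.1559], 'eef_rot': [-0.0, 0.9999, 0.0161, 0.0], 'wrist_force': [-0.4486, -0.6356, -0.1915], 'opening': 0.5943, 'grasp_force': 0.0}
plan [9.8, -22.73, 3.59] dr [-0.0, -0.0, 0.01]
```

send_rows(
  dr=[
    [0,0,0],
    [0,0,0],
    [0,0,0],
    [0,0,0],
    [0,0,0],
    [0,0,0],
    [0,0,0],
    [0,0,0],
  ],
  xyz=[
    [2,-5,0],
    [4,-10,0],
    [7,-15,0],
    [9.5,-20,0],
    [9.8,-22.7,0],
    [9.8,-22.7,0],
    [9.8,-22.7,2],
    [9.8,-22.7,2],
  ],
  jaw=[50,50,50,50,50,50,50,50],
)

```text
time_s: 48.5
eef_pos: [0.636, 0.0331, 0.1329]
eef_rot: [-0.0, 1.0, 0.015, -0.002]
wrist_force: [0.3, -0.1, -0.1]
opening: 0.5
grasp_force: 0.0
```

send_rows(
  dr=[
    [0,0,0],
    [0,0,0],
    [0,0,0],
    [0,0,0],
    [0,0,0],
    [0,0,0],
    [0,0,0],
    [0,0,0],
  ],
  xyz=[
    [0,0,3],
    [0,0,6],
    [0,0,8.5],
    [0,0,9.5],
    [0,0,9.5],
    [0,0,9.5],
    [0,0,9.5],
    [0,0,9.5],
  ],
  jaw=[50,50,50,50,50,50,0,0],
)

```text
time_s: 49.5
eef_pos: [0.6387, 0.0343, 0.0421]
eef_rot: [0.0, 1.0, 0.016, 0.001]
wrist_force: [-1.0, -0.8, 3.8]
opening: 0.174
grasp_force: 59.3
```

send_rows(
  dr=[
    [0,0,0],
    [0,0,0],
    [0,0,0],
    [0,0,0],
    [0,0,0],
    [0,0,0],
    [0,0,0],
    [0,0,0],
  ],
  xyz=[
    [0,0,0],
    [0,0,0],
    [0,0,0],
    [0.1,0,0],
    [0.2,0,0],
    [0.3,0,0],
    [0.3,0,0],
    [0.3,0,0],
  ],
  jaw=[0,0,0,0,0,0,0,0],
)

```text
time_s: 50.5
eef_pos: [0.6393, 0.0343, 0.0421]
eef_rot: [0.0, 1.0, 0.016, -0.002]
wrist_force: [-12.7, -1.0, 14.9]
opening: 0.181
grasp_force: 60.8
```

Run:
```python
from h import *
t=cv2.imread('pics/raw_t13.png'); s=cv2.imread('pics/raw_s10.png')
for u in(238,252,262):
    print(u,[(v,*map(int,t[v,u,::-1])) for v in list(range(136,147))+list(range(179,195))])
for n,v,z in(('board inner top',142.4,.038),('board outer top',137.6,.038),('wall rear now',145.4,.024)):
    print(n,px2w("top",[(252,v)],z)[0].round(4))
for v in (182,183,184,185,186,187,188,189): print(v,px2w("top",[(252,v)],.062)[0,0].round(4),end=' ')
t8=cv2.imread('pics/raw_t8.png')
print()
for u in(244,262): print(u,[(v,*map(int,t8[v,u,::-1])) for v in list(range(210,219))+list(range(255,265))])
```

```text
238 [(136, 98, 106, 88), (137, 118, 111, 85), (138, 233, 195, 130), (139, 244, 217, 149), (140, 244, 222, 156), (141, 246, 223, 156), (142, 214, 172, 114), (143, 133, 104, 70), (144, 112, 88, 60), (145, 95, 89, 66), (146, 77, 81, 66), (179, 97, 104, 88), (180, 101, 109, 92), (181, 97, 104, 89), (182, 62, 69, 61), (183, 45, 43, 34), (184, 200, 123, 70), (185, 215, 133, 78), (186, 189, 119, 69), (187, 194, 118, 72), (188, 233, 160, 94), (189, 87, 69, 50), (190, 74, 77, 65), (191, 76, 81, 63), (192, 78, 78, 65), (193, 91, 96, 80), (194, 92, 100, 81)]
252 [(136, 95, 102, 88), (137, 127, 116, 90), (138, 237, 195, 132), (139, 245, 216, 146), (140, 244, 221, 154), (141, 249, 233, 160), (142, 202, 165, 108), (143, 120, 93, 62), (144, 106, 84, 55), (145, 89, 84, 63), (146, 88, 96, 79), (179, 94, 103, 82), (180, 88, 99, 80), (181, 97, 107, 88), (182, 47, 59, 51), (183, 206, 125, 76), (184, 186, 113, 68), (185, 198, 120, 73), (186, 197, 124, 74), (187, 205, 125, 71), (188, 129, 81, 49), (189, 75, 60, 41), (190, 75, 83, 66), (191, 84, 89, 75), (192, 99, 101, 88), (193, 99, 102, 83), (194, 92, 97
[... 850 characters left out ...]
(214, 60, 63, 54), (215, 249, 159, 96), (216, 125, 74, 45), (217, 254, 224, 151), (218, 255, 236, 161), (255, 225, 188, 127), (256, 205, 159, 104), (257, 185, 144, 94), (258, 190, 147, 95), (259, 207, 161, 105), (260, 109, 65, 38), (261, 161, 98, 58), (262, 43, 52, 43), (263, 50, 56, 48), (264, 58, 63, 51)]
262 [(210, 112, 113, 95), (211, 113, 117, 99), (212, 106, 112, 93), (213, 102, 115, 97), (214, 179, 120, 75), (215, 204, 128, 73), (216, 98, 66, 44), (217, 254, 237, 186), (218, 254, 239, 189), (255, 161, 128, 84), (256, 129, 101, 66), (257, 123, 92, 58), (258, 179, 138, 90), (259, 98, 63, 40), (260, 148, 84, 51), (261, 28, 30, 28), (262, 47, 55, 44), (263, 59, 66, 53), (264, 56, 59, 49)]
```

send_rows(
  dr=[
    [0,0,0],
    [0,0,0],
    [0,0,0],
    [0,0,0],
    [0,0,0],
    [0,0,0],
    [0,0,0],
    [0,0,0],
  ],
  xyz=[
    [0.1,0,-0.1],
    [0.2,0,-0.2],
    [0.3,0,-0.3],
    [0.3,0,-0.3],
    [0.3,0,-0.3],
    [0.3,0,-0.3],
    [0.3,0,-0.3],
    [0.3,0,-0.3],
  ],
  jaw=[0,0,0,0,0,0,0,0],
)

```text
time_s: 51.5
eef_pos: [0.6438, 0.0344, 0.0437]
eef_rot: [-0.0, 1.0, 0.016, -0.0]
wrist_force: [-0.3, 0.8, -4.4]
opening: 0.174
grasp_force: 58.4
```

Run:
```python
from h import *
show(); print(np.round(ctrl.get_obs()['torque'],2))
t=np.mean([ctrl.camera("top") for _ in range(2)],0).astype(np.uint8)[:,:,::-1]; cv2.imwrite('pics/raw_t20.png',t)
for u in(220,228,236): print(u,[(v,int(t[v,u,2])) for v in range(140,149)])
```

```text
{'time_s': 51.5, 'q': [-0.1304, 0.5716, 1.5404, -0.0, 1.03, 1.4085], 'eef_pos': [0.6438, 0.0344, 0.0437], 'eef_rot': [-0.0, 0.9999, 0.016, -0.0002], 'wrist_force': [-0.2855, 0.7558, -4.3618], 'opening': 0.174, 'grasp_force': 58.4474}
[ 0.    0.38 -0.02]
220 [(140, 245), (141, 245), (142, 224), (143, 148), (144, 147), (145, 186), (146, 195), (147, 199), (148, 199)]
228 [(140, 246), (141, 247), (142, 221), (143, 142), (144, 204), (145, 169), (146, 115), (147, 219), (148, 235)]
236 [(140, 246), (141, 248), (142, 223), (143, 138), (144, 209), (145, 161), (146, 129), (147, 235), (148, 243)]
```

Lifting slightly freed it. The rear wall is now about 1 px from the board edge, which is flush. I'll press home gently, ease down and release.

send_rows(
  dr=[
    [0,0,0],
    [0,0,0],
    [0,0,0],
    [0,0,0],
    [0,0,0],
    [0,0,0],
    [0,0,0],
    [0,0,0],
  ],
  xyz=[
    [0.1,0,0],
    [0.2,0,0],
    [0.25,0,0],
    [0.25,0,0],
    [0.25,0,0.1],
    [0.25,0,0.2],
    [0.25,0,0.2],
    [0.25,0,0.2],
  ],
  jaw=[0,0,0,0,0,0,0,0],
)

```text
time_s: 52.6
eef_pos: [0.6441, 0.0346, 0.0421]
eef_rot: [-0.0, 1.0, 0.016, -0.003]
wrist_force: [-14.2, 0.2, 6.9]
opening: 0.177
grasp_force: 60.2
```

Run:
```python
from h import *
show(); print(np.round(ctrl.get_obs()['torque'],2))
t=np.mean([ctrl.camera("top") for _ in range(2)],0).astype(np.uint8)[:,:,::-1]; cv2.imwrite('pics/raw_t21.png',t)
for u in(228,236): print(u,[(v,int(t[v,u,2])) for v in range(140,149)])
```

```text
{'time_s': 52.6, 'q': [-0.1297, 0.5773, 1.5353, -0.0007, 1.0344, 1.4092], 'eef_pos': [0.6441, 0.0346, 0.0421], 'eef_rot': [-0.0001, 0.9999, 0.0161, -0.0027], 'wrist_force': [-14.1875, 0.1732, 6.907], 'opening': 0.1773, 'grasp_force': 60.1587}
[-0.07  1.72 -0.13]
228 [(140, 245), (141, 248), (142, 220), (143, 140), (144, 195), (145, 150), (146, 141), (147, 224), (148, 235)]
236 [(140, 246), (141, 248), (142, 223), (143, 137), (144, 195), (145, 141), (146, 152), (147, 238), (148, 244)]
```

send_rows(
  dr=[
    [0,0,0],
    [0,0,0],
    [0,0,0],
    [0,0,0],
    [0,0,0],
    [0,0,0],
    [0,0,0],
    [0,0,0],
  ],
  xyz=[
    [0,0,0],
    [0,0,0],
    [0,0,0],
    [0,0,-4],
    [0,0,-9],
    [0,2,-12],
    [2,7,-12],
    [3.6,12,-12],
  ],
  jaw=[45,45,45,45,50,60,60,60],
)

```text
time_s: 53.7
eef_pos: [0.6876, -0.0852, 0.1634]
eef_rot: [0.0, 1.0, 0.017, 0.001]
wrist_force: [0.5, -0.0, -0.4]
opening: 0.599
grasp_force: 0.0
```

send_rows(
  dr=[
    [0,0,0],
    [0,0,0],
    [0,0,0],
    [0,0,0],
    [0,0,0],
    [0,0,0],
    [0,0,0],
    [0,0,0],
  ],
  xyz=[
    [0,1,0],
    [0,1,2],
    [0,1,3],
    [0,1,3],
    [0,1,3],
    [0,1,3],
    [0,1,3],
    [0,1,3],
  ],
  jaw=[60,60,60,60,60,60,60,60],
)

```text
time_s: 54.7
eef_pos: [0.6867, -0.0943, 0.1322]
eef_rot: [0.0, 1.0, 0.016, 0.0]
wrist_force: [-0.0, -0.5, -0.9]
opening: 0.601
grasp_force: 0.0
```

Run:
```python
from h import *
show(); plan((.6835,-.0942,.095,1.8))
t=np.mean([ctrl.camera("top") for _ in range(2)],0).astype(np.uint8)[:,:,::-1]; cv2.imwrite('pics/raw_t22.png',t)
for u in(220,228,236,252): print(u,[(v,int(t[v,u,2])) for v in range(140,149)])
```

```text
{'time_s': 54.7, 'q': [-0.3073, 0.5478, 1.3701, 0.0, 1.2233, 1.2315], 'eef_pos': [0.6867, -0.0943, 0.1322], 'eef_rot': [0.0001, 0.9999, 0.016, 0.0002], 'wrist_force': [-0.0379, -0.5175, -0.9005], 'opening': 0.6012, 'grasp_force': 0.0}
plan [-0.32, -0.03, 3.72] dr [0.0, -0.0, 0.01]
220 [(140, 246), (141, 245), (142, 226), (143, 148), (144, 153), (145, 192), (146, 198), (147, 201), (148, 204)]
228 [(140, 246), (141, 248), (142, 224), (143, 132), (144, 195), (145, 156), (146, 144), (147, 225), (148, 236)]
236 [(140, 246), (141, 248), (142, 225), (143, 138), (144, 197), (145, 146), (146, 158), (147, 239), (148, 244)]
252 [(140, 247), (141, 251), (142, 211), (143, 129), (144, 200), (145, 133), (146, 203), (147, 249), (148, 250)]
```

send_rows(
  dr=[
    [0,0,0],
    [0,0,0],
    [0,0,0],
    [0,0,0],
    [0,0,0],
    [0,0,0],
    [0,0,0],
    [0,0,0],
  ],
  xyz=[
    [-0.3,0,1.5],
    [-0.3,0,3],
    [-0.3,0,3.65],
    [-0.3,0,3.65],
    [-0.3,0,3.65],
    [-0.3,0,3.65],
    [-0.3,0,3.65],
    [-0.3,0,3.65],
  ],
  jaw=[60,60,60,60,0,0,0,0],
)

```text
time_s: 55.8
eef_pos: [0.6841, -0.0945, 0.0962]
eef_rot: [0.0, 1.0, 0.016, 0.001]
wrist_force: [1.0, -0.1, 2.8]
opening: 0.15
grasp_force: 59.3
```

send_rows(
  dr=[
    [0,0,0],
    [0,0,0],
    [0,0,0],
    [0,0,0],
    [0,0,0],
    [0,0,0],
    [0,0,0],
    [0,0,0],
  ],
  xyz=[
    [0,0,0],
    [0,0,0],
    [0,0,-0.4],
    [0,0,-0.9],
    [0,0,-1.4],
    [0,0,-1.4],
    [0,0,-1.4],
    [0,0,-1.4],
  ],
  jaw=[0,0,0,0,0,0,0,0],
)

```text
time_s: 56.8
eef_pos: [0.6834, -0.0943, 0.1091]
eef_rot: [-0.0, 1.0, 0.016, -0.0]
wrist_force: [0.3, -0.8, -0.8]
opening: 0.153
grasp_force: 58.8
```

send_rows(
  dr=[
    [0,0,0],
    [0,0,0],
    [0,0,0],
    [0,0,0],
    [0,0,0],
    [0,0,0],
    [0,0,0],
    [0,0,0],
  ],
  xyz=[
    [0,-0.7,0],
    [0,-1.4,0],
    [0,-2.1,0],
    [0,-2.8,0],
    [0,-3.5,0],
    [0,-4,0],
    [0,-4,0],
    [0,-4,0],
  ],
  jaw=[0,0,0,0,0,0,0,0],
)

```text
time_s: 57.8
eef_pos: [0.6824, -0.0546, 0.1094]
eef_rot: [0.0, 1.0, 0.016, 0.0]
wrist_force: [-0.4, 0.0, -0.8]
opening: 0.151
grasp_force: 58.8
```

send_rows(
  dr=[
    [0,0,0],
    [0,0,0],
    [0,0,0],
    [0,0,0],
    [0,0,0],
    [0,0,0],
    [0,0,0],
    [0,0,0],
  ],
  xyz=[
    [0,0,0.4],
    [0,0,0.8],
    [0,0,1.1],
    [0,0,1.4],
    [0,0,1.4],
    [0,0,1.4],
    [0,0,1.4],
    [0,0,1.4],
  ],
  jaw=[0,0,0,0,0,0,0,0],
)

```text
time_s: 58.8
eef_pos: [0.6823, -0.0544, 0.0962]
eef_rot: [0.0, 1.0, 0.016, -0.0]
wrist_force: [-3.2, 1.2, 5.2]
opening: 0.151
grasp_force: 59.6
```

send_rows(
  dr=[
    [0,0,0],
    [0,0,0],
    [0,0,0],
    [0,0,0],
    [0,0,0],
    [0,0,0],
    [0,0,0],
    [0,0,0],
  ],
  xyz=[
    [0,0,0],
    [0,0,0],
    [0,0,0],
    [0,0,-3],
    [0,0,-6],
    [0,-5,-6],
    [0,-10,-6],
    [0,-16,-6],
  ],
  jaw=[60,60,60,60,60,60,60,60],
)

```text
time_s: 59.8
eef_pos: [0.6773, 0.1062, 0.1555]
eef_rot: [0.0, 1.0, 0.015, 0.0]
wrist_force: [0.2, -0.1, -1.2]
opening: 0.597
grasp_force: 0.0
```

send_rows(
  dr=[
    [0,0,0],
    [0,0,0],
    [0,0,0],
    [0,0,0],
    [0,0,0],
    [0,0,0],
    [0,0,0],
    [0,0,0],
  ],
  xyz=[
    [0,-3,0],
    [0,-6,0],
    [0,-6,1],
    [0,-6,2.5],
    [0,-6,2.5],
    [0,-6,2.5],
    [0,-6,2.5],
    [0,-6,2.5],
  ],
  jaw=[60,60,60,60,60,60,60,60],
)

```text
time_s: 60.8
eef_pos: [0.6757, 0.1652, 0.1309]
eef_rot: [-0.0, 1.0, 0.016, 0.0]
wrist_force: [0.2, 0.0, 0.0]
opening: 0.599
grasp_force: 0.0
```

Run:
```python
from h import *
show(); plan((.6756,.1657,.095,1.8))
```

```text
{'time_s': 60.8, 'q': [0.0696, 0.5537, 1.3639, -0.0, 1.2231, 1.6088], 'eef_pos': [0.6757, 0.1652, 0.1309], 'eef_rot': [-0.0, 0.9999, 0.0158, 0.0005], 'wrist_force': [0.1993, 0.0141, 0.0231], 'opening': 0.5988, 'grasp_force': 0.0}
plan [-0.01, -0.05, 3.59] dr [-0.0, -0.01, 0.0]
```

send_rows(
  dr=[
    [0,0,0],
    [0,0,0],
    [0,0,0],
    [0,0,0],
    [0,0,0],
    [0,0,0],
    [0,0,0],
    [0,0,0],
  ],
  xyz=[
    [0,0,1.5],
    [0,0,3],
    [0,0,3.5],
    [0,0,3.5],
    [0,0,3.5],
    [0,0,3.5],
    [0,0,3.5],
    [0,0,3.5],
  ],
  jaw=[60,60,60,60,0,0,0,0],
)

```text
time_s: 61.8
eef_pos: [0.6758, 0.1656, 0.0962]
eef_rot: [-0.0, 1.0, 0.016, 0.001]
wrist_force: [-0.8, 0.4, 2.5]
opening: 0.155
grasp_force: 59.5
```

send_rows(
  dr=[
    [0,0,0],
    [0,0,0],
    [0,0,0],
    [0,0,0],
    [0,0,0],
    [0,0,0],
    [0,0,0],
    [0,0,0],
  ],
  xyz=[
    [0,0,0],
    [0,0,0],
    [0,0,-0.4],
    [0,0,-0.9],
    [0,0,-1.4],
    [0,0,-1.4],
    [0,0,-1.4],
    [0,0,-1.4],
  ],
  jaw=[0,0,0,0,0,0,0,0],
)

```text
time_s: 62.8
eef_pos: [0.675, 0.1655, 0.1091]
eef_rot: [0.0, 1.0, 0.016, -0.0]
wrist_force: [-0.7, 0.1, -0.9]
opening: 0.15
grasp_force: 58.9
```

send_rows(
  dr=[
    [0,0,0],
    [0,0,0],
    [0,0,0],
    [0,0,0],
    [0,0,0],
    [0,0,0],
    [0,0,0],
    [0,0,0],
  ],
  xyz=[
    [0,0.7,0],
    [0,1.4,0],
    [0,2.1,0],
    [0,2.8,0],
    [0,3.5,0],
    [0,4,0],
    [0,4,0],
    [0,4,0],
  ],
  jaw=[0,0,0,0,0,0,0,0],
)

```text
time_s: 63.8
eef_pos: [0.6765, 0.1256, 0.1094]
eef_rot: [-0.0, 1.0, 0.016, -0.0]
wrist_force: [-0.3, -0.4, -1.3]
opening: 0.151
grasp_force: 58.9
```

send_rows(
  dr=[
    [0,0,0],
    [0,0,0],
    [0,0,0],
    [0,0,0],
    [0,0,0],
    [0,0,0],
    [0,0,0],
    [0,0,0],
  ],
  xyz=[
    [0,0,0.4],
    [0,0,0.8],
    [0,0,1.1],
    [0,0,1.35],
    [0,0,1.35],
    [0,0,1.35],
    [0,0,1.35],
    [0,0,1.35],
  ],
  jaw=[0,0,0,0,0,0,0,0],
)

```text
time_s: 64.8
eef_pos: [0.6766, 0.1256, 0.0962]
eef_rot: [-0.0, 1.0, 0.016, 0.0]
wrist_force: [-2.9, 0.0, 4.1]
opening: 0.154
grasp_force: 59.5
```

send_rows(
  dr=[
    [0,0,0],
    [0,0,0],
    [0,0,0],
    [0,0,0],
    [0,0,0],
    [0,0,0],
    [0,0,0],
    [0,0,0],
  ],
  xyz=[
    [0,0,0],
    [0,0,0],
    [0,0,0],
    [0,0,-4],
    [0,0,-9],
    [-5,0,-11],
    [-11,0,-11],
    [-17,0,-11],
  ],
  jaw=[60,60,60,60,60,60,60,60],
)

```text
time_s: 65.8
eef_pos: [0.5052, 0.1199, 0.2062]
eef_rot: [0.0, 1.0, 0.016, 0.001]
wrist_force: [-0.4, -0.7, 1.2]
opening: 0.603
grasp_force: 0.0
```

send_rows(
  dr=[
    [0,0,0],
    [0,0,0],
    [0,0,0],
    [0,0,0],
    [0,0,0],
    [0,0,0],
    [0,0,0],
    [0,0,0],
  ],
  xyz=[
    [-5,4,0],
    [-10,8,0],
    [-10,8,0],
    [-10,8,0],
    [-10,8,0],
    [-10,8,0],
    [-10,8,0],
    [-10,8,0],
  ],
  jaw=[60,60,60,60,60,60,60,60],
)

```text
time_s: 66.8
eef_pos: [0.4094, 0.0371, 0.2057]
eef_rot: [-0.0, 1.0, 0.016, -0.0]
wrist_force: [-0.1, 0.2, 0.5]
opening: 0.603
grasp_force: 0.0
```

Run:
```python
from h import *
show()
t=np.mean([ctrl.camera("top") for _ in range(2)],0).astype(np.uint8)[:,:,::-1]; cv2.imwrite('pics/raw_t23.png',t)
for u in(214,228,252,276): print(u,[(v,int(t[v,u,2])) for v in range(140,149)])
# dark-red keeper pixels: brown darker than the bar, behind it (grip tops, rows 176-183)
a=np.radians(1.8);R=np.array([[np.cos(a),-np.sin(a)],[np.sin(a),np.cos(a)]]);c=np.array([.678,.036])
for y in(-.13,-.09,-.05,.05,.09,.13):
    p=c+R@[0,y]; u,v=w2px("top",[[*p,.105]])[0].round().astype(int); q=w2px("top",[[*(c+R@[-.012,y]),.066]])[0].round().astype(int)
    print(y,(int(u),int(v)),t[v-1:v+2,u-1:u+2,::-1].mean((0,1)).round(),'front tongue',t[q[1],q[0],::-1])
d=cv2.imread('pics/raw_t2.png')
spares(t,(128,180,185,290))
b=t[222:280,345:385].astype(int); e=cv2.imread('pics/raw_top0.png')[222:280,345:385].astype(int); print('box diff',(np.abs(b-e).sum(2)>60).sum())
```

```text
{'time_s': 66.8, 'q': [-0.2002, -0.1577, 2.0432, 0.0, 1.2566, 1.338], 'eef_pos': [0.4094, 0.0371, 0.2057], 'eef_rot': [-0.0, 0.9999, 0.0163, -0.0002], 'wrist_force': [-0.1243, 0.2337, 0.4683], 'opening': 0.6027, 'grasp_force': 0.0}
214 [(140, 245), (141, 243), (142, 246), (143, 245), (144, 244), (145, 245), (146, 246), (147, 245), (148, 244)]
228 [(140, 245), (141, 247), (142, 222), (143, 135), (144, 189), (145, 154), (146, 143), (147, 225), (148, 234)]
252 [(140, 247), (141, 250), (142, 212), (143, 131), (144, 200), (145, 132), (146, 202), (147, 249), (148, 249)]
276 [(140, 248), (141, 253), (142, 192), (143, 112), (144, 230), (145, 131), (146, 143), (147, 247), (148, 252)]
-0.13 (299, 183) [130.  90.  58.] front tongue [71 78 66]
-0.09 (285, 183) [143.  79.  50.] front tongue [64 40 29]
-0.05 (271, 183) [201. 146.  93.] front tongue [74 43 25]
0.05 (236, 184) [194. 128.  77.] front tongue [90 56 33]
0.09 (221, 184) [136.  77.  50.] front tongue [114  67  46]
0.13 (207, 184) [162. 105.  65.] front tongue [77 79 67]
spare [0.6149 0.2745] dir deg 6.6 len 108 px 175.2 206.4
box diff 167
```

```bash
python3 -c "
from bench import ctrl
print(ctrl.hand_in())"
```

```text
the job is handed in; nothing more can be done
None
```

The job is handed in at about 67 s. The short block is in the offcut box and three full-length spares fill the empty grooves. The tray was pushed to a hard stop, flush with the back board in the image, and the keepers are in the -0.090 and +0.090 notches in front of it. My picture limit was used up, so those last two I checked from pixel values and arm readings.

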